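Close the twin-rack clamp squarely on three housings

TASK

Close the clamp on the three turned housings: turn its two red knobs clockwise, alternately and in small steps, until the blue moving jaw is snug against the housings at its left and right ends alike. Keep the jaw square all the way: never let one knob get more than about a quarter turn ahead of the other, or the racks will bind, and do not push on the jaw itself. The three housings stay standing in their row against the dark back fence.

Things in the scene. Friction and masses are not known exactly. Their poses are not given: they have to be found in the camera images.
- fixture: Clamp fixture, fixed to the table: aluminium base plate 230 x 270 mm, 12 mm thick, with two grey pedestals with red knobs on the side near the robot and a dark back fence on the far side. Origin: on the table under the plate (15 mm in +x from the plate's middle); x points from the knobs towards the back fence (the closing direction), y to the left, z up. The knob axes lie at x = -55 mm, y = +100 mm (left) and y = -100 mm (right).
- jaw: Blue moving jaw, 236 mm long (along its y), 19 mm thick, 30 mm high, between the pedestals and the housings; origin at its middle, 10 mm behind its front face, 30 mm above the table; x points in the closing direction. When square its axes are parallel to the fixture's. It is carried by two racks, one 100 mm left and one 100 mm right of its middle, each moved by its own knob; if one knob runs ahead the jaw swings out of square.
- jaw_left (a point): Point in the plane of the moving jaw's front face at its left end (118 mm from the middle). The jaw is snug when this plane is 46 mm (the housings' diameter) from the back fence's face.
- jaw_right (a point): The same at the right end of the moving jaw.
- knob_left (a joint): Angle of the left knob, rad, growing clockwise seen from above; 0 at the start, when the jaw is open and square. Each rad moves the left rack 8 mm towards the fence; 2 to 3.25 rad brings the jaw snug, depending on where the fence stands. Light friction (about 0.12 N m); it stays where it is left.
- knob_right (a joint): The same for the right knob and the right rack.
- grip_left (a point): Grip point of the left knob, on its vertical axis, 83 mm above the table. The knob is a red upright bar 64 mm long (along the point's x axis), 16 mm thick (along its y) and 40 mm high (59 to 99 mm above the table), with a white line on one half of its top, on a black disc of radius 22 mm that sits 52 mm above the table on the pedestal. The point turns with the knob; the knob does not travel with the jaw. Everything else on the fixture is lower than 52 mm.
- grip_right (a point): The same for the right knob, 200 mm to the right of the left one.
- work_left: Turned aluminium housing, diameter 46 mm, 38 mm high, standing loose on the base plate against the back fence, left in the row; origin at the centre of its underside, 12 mm above the table.
- work_mid: The same, middle of the row.
- work_right: The same, right in the row.
- fence: Dark steel back fence, 236 mm long, 22 mm thick, 30 mm high, fixed on the base plate (it does not move, but where it is screwed down differs by some 10 mm from one time to the next). Origin at the foot of the middle of its front face, 12 mm above the table; axes parallel to the fixture's, so the face is its plane x = 0 and faces -x.
- fence_left (a point): Point on the back fence's face at its left end, opposite jaw_left.
- fence_right (a point): The same at the right end of the fence.
Mind the look-alikes: they are no part of the job. What is shaped like the work_right but turquoise is not meant. What is shaped like the work_mid but purple is not meant.

How it is judged:
By the outcome, as a careful person would: the job done as asked, in the order asked, and still so for the second after the job is handed in, with the robot touching nothing.
It also fails if it takes over 72 s, if anything falls off the work surface, if the arm or the gripper's body presses on something with over 40 N, if the wrist force passes 120 N, or if a joint passes its speed limit or range.

ROBOT

A 6-joint arm with a two-finger parallel gripper is mounted at the origin on a cart in front of the work surface, level with it; the furniture and walls round the work are solid. World frame = base frame: x ahead of the robot, y to its left, z up, the work surface at z = 0. Lengths are in m, angles in rad, forces in N, time in s.
With the tool pointing down it reaches from about 0.35 to 0.85 m from the base axis. Payload 8.1 kg.
Tool frame: the origin (TCP) lies at the very end of the fingers, on their centre line; the grasp point (between the pads) lies 19 mm behind it (pinch_z is the distance from the TCP to the grasp point, in m); z points along the fingers, y is the direction in which the jaws open and shut (so a half turn about z gives the same grasp; the last joint's range is limited). The gripper opens to 93 mm and grips with 3 to 60 N. Pads are 15 mm wide; open, the fingers measure 128 mm over their backs; the gripper's body (75 mm by 188 mm) begins 65 mm behind the grasp point.
Start: joints at [1.157, 0.13, 1.488, -0, 1.523, -0.085], TCP at [0.194, 0.568, 0.219] pointing down, gripper open.
Joint ranges: [-2.96, 2.96], [-0.89, 2.26], [0.02, 2.5], [-1.34, 4.48], [0, 2.73], [-2.66, 2.66]. Speed limits (rad/s): [2.39, 2.39, 2.79, 3.14, 3.14, 3.14].

INTERFACE

Orientations are given as a rotation vector (axis times angle).
In Python, from plant import * gives the robot as it stands.
- The arm moves only by the tool move_arm, never from a script. Its argument "series" is a list of rows, each a list of 7 numbers: the shift along the tool's x, y, z each as a share of 10 cm, from -1 to 1, then the turn, a rotation vector about the tool's x, y, z each as a share of 180 degrees, from -1 to 1, then the opening, from -1 (shut) to 1 (fully open). In form: [[dx, dy, dz, rx, ry, rz, jaw], ...]. A call has 1 to 8 rows; each row is the pose to reach, as a shift and turn from the pose commanded when the call began, along the tool's axes at that moment, turning the shorter way round; what a row does not reach only later rows make up. A row lasts 1/10 s, in which the tool goes at most 50 mm and 8.59 degrees, less where a joint would pass 70% of its speed; a pose out of reach is approached as far as the arm can. A call with a number of a shift or a turn outside -1 to 1 is refused whole. A call with a gripper value outside its range is refused whole. The fingers move at their own pace and stop on an object; "squeeze" is the grip in N (left out, the last holds). Time passes only in rows, so rows that repeat a pose let the fingers close. It gives the time, the measured TCP pose, the force and the opening at its end, in the units of the state.
- read_state(): the state, without advancing time (a new reading comes with each control period).
- read_camera(name): name is "scene" or "top" or "wrist"; returns a dict with "frame" (384x512x3 uint8, red, green, blue), "K" (3x3 intrinsics, pixels), "k1" (the pictures are not rectified: a ray, as slopes to the right and down, at radius r is drawn at 1 + k1 r^2 times it, then the intrinsics apply), "rvec" (rotation vector, rad) and "tvec" (3), from world to camera coordinates, as OpenCV has them. Camera axes: x right, y down, z forward; pixel columns grow to the right and rows downward; lengths in m; the calibration is good to about 2 mm. A picture is of the moment at which its call begins. There is no depth.
- close_job(): hands the job in, once; it reports no verdict.
The state is a dict: "t": time; "q": joint angles; "dq": joint speeds; "joint_torque": joint torques, N m; "tool_pos": TCP position; "orientation": TCP orientation; "force": force on the tool from outside, world axes, zero at the start; "wrist_torque": the same for the moment, N m; "opening": finger opening in m.
Only numpy, scipy, OpenCV 4.12 (cv2) and the standard library are available. Lean on these libraries where they do the work, as an engineer would, in place of code of your own. Each camera call takes 0.05 s, during which the arm holds its last target.

## Working session

There is one attempt and no reset: what is moved stays moved. The work goes in short steps, Python scripts to look and compute and a tool call to move; the robot and the scene stay as the last step left them, time stands still between calls to the robot, and variables do not carry over. Pictures are saved under pics/ and viewed, and the job is handed in when it is done.

Besides the shell and the picture viewer there is one more tool, called after "Request:" as name(argument=value, ...), one argument or row to a line, values as JSON. move_arm: Moves the arm, as the interface text tells. Shift numbers are shares of 10 cm and turn numbers shares of 180 degrees, none past 1 either way. Its arguments: {"type":"object","properties":{"series":{"type":"array","items":{"type":"array","items":{"type":"number"}}},"squeeze":{"type":"number"}},"required":["series"]}

```bash
mkdir -p pics; ls; python3 - <<'E'
from plant import *
import cv2
s=read_state();print(s)
for n in ["scene","top","wrist"]:
    c=read_camera(n);print(n,c["K"],c["k1"],c["rvec"],c["tvec"])
    cv2.imwrite(f"pics/{n}0.png",c["frame"][:,:,::-1])
E
```

```text
pics
{'t': 0.0, 'q': array([ 1.15660026e+00,  1.31135485e-01,  1.48923480e+00, -8.60108863e-06,
        1.52299518e+00, -8.54223052e-02]), 'dq': array([-0.00162727, -0.00078663, -0.00020954,  0.00250442,  0.00158029,
       -0.000318  ]), 'joint_torque': array([-2.02860106e-04, -5.59889138e+01, -4.91727233e+01,  7.67085934e-02,
        3.63803166e-02, -1.70477392e-04]), 'tool_pos': array([0.19350296, 0.56736194, 0.21762721]), 'orientation': array([-5.14042607e-01, -3.09881526e+00,  2.70125428e-03]), 'force': array([ 0.45142764, -0.62049449, -0.55649253]), 'wrist_torque': array([-0.02760449, -0.102878  , -0.01933585]), 'opening': 0.0928867074299832}
scene [[437.49240209   0.         251.81864414]
 [  0.         437.49240209 193.78453757]
 [  0.           0.           1.        ]] -0.08261237124427268 [ 1.03010589 -2.54310881  0.88023946] [0.46118546 0.40505075 0.65148401]
top [[402.61163361   0.         257.78798945]
 [  0.         402.61163361 189.22722823]
 [  0.           0.           1.        ]] -0.06573377838051314 [ 2.19727829 -1.95884071  0.25722333] [-0.04903308  0.64494842  0.75758378]
wrist [[341.99019717   0.         260.56756348]
 [  0.         341.99019717 192.79711744]
 [  0.           0.           1.        ]] -0.0834686370019749 [-2.38190669 -1.70612159 -0.21285163] [-0.59947606 -0.02974711  0.38876559]
```

View pics/scene0.png

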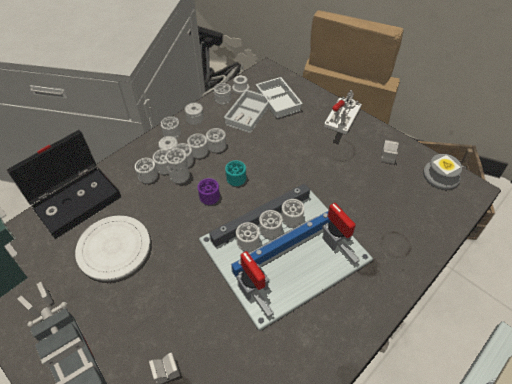

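View pics/top0.png

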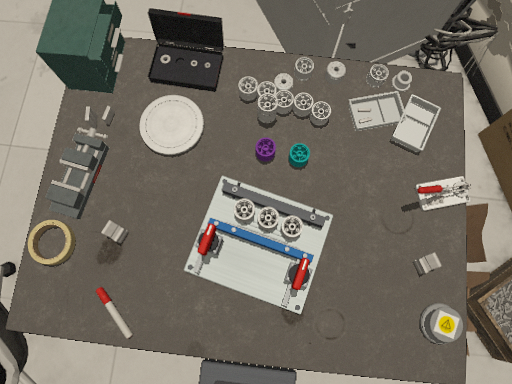

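View pics/wrist0.png

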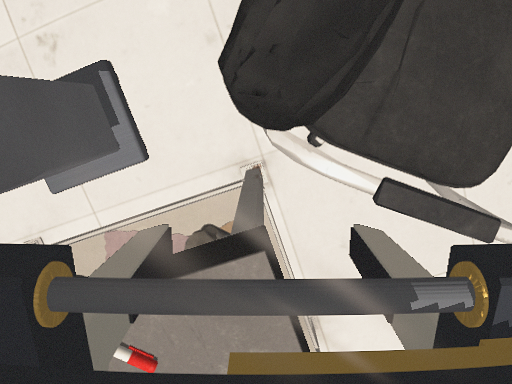

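The top view shows the fixture at about (260,245), with the fence up-right, the jaw in blue, and red knobs at (207,240) and (301,273). Three silver housings stand at (244,209), (268,217) and (292,226). The purple one at (265,149) and the turquoise one at (299,154) sit outside the fixture and are the look-alikes. I'll enlarge to measure.

```bash
python3 - <<'E'
import cv2
a=cv2.imread("pics/top0.png")[170:320,175:340]
cv2.imwrite("pics/top0c.png",cv2.resize(a,None,fx=4,fy=4,interpolation=cv2.INTER_CUBIC)[:600])
a=cv2.imread("pics/scene0.png")[180:330,190:380]
cv2.imwrite("pics/scene0c.png",cv2.resize(a,None,fx=4,fy=4,interpolation=cv2.INTER_CUBIC)[:600])
E
```

```text
(no output)
```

View pics/top0c.png

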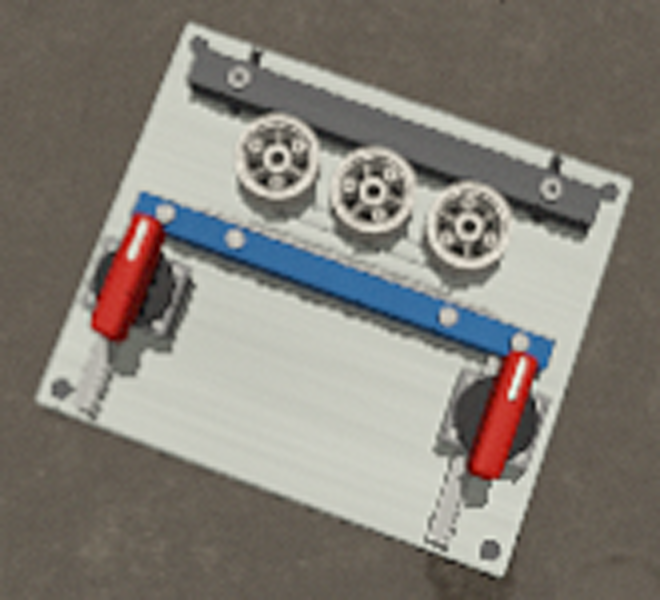

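View pics/scene0c.png

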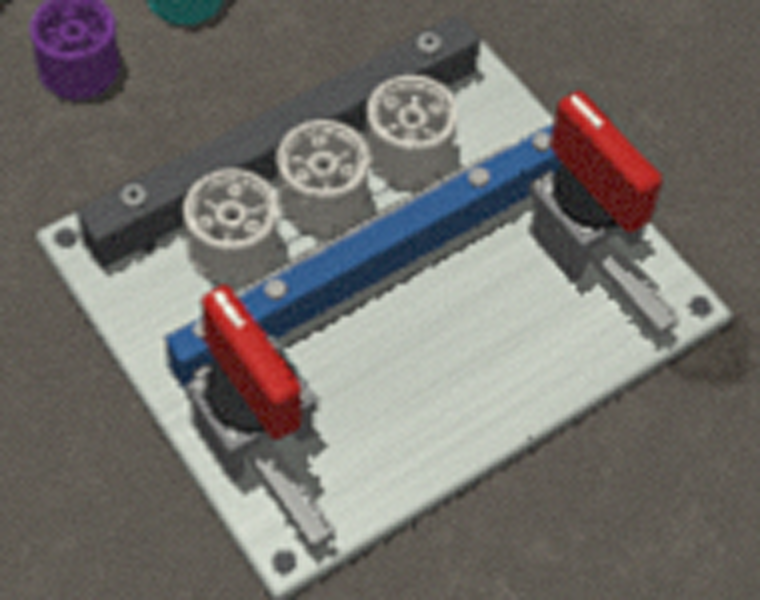

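```bash
cat > h.py <<'E'
import numpy as np, cv2
from scipy.optimize import least_squares
def proj(c,P):
    R=cv2.Rodrigues(np.array(c["rvec"],float))[0]
    p=np.asarray(P,float).reshape(-1,3)@R.T+np.array(c["tvec"]).ravel()
    s=p[:,:2]/p[:,2:]; r2=(s**2).sum(1,keepdims=True); s=s*(1+c["k1"]*r2)
    K=np.array(c["K"]); return np.c_[K[0,0]*s[:,0]+K[0,2],K[1,1]*s[:,1]+K[1,2]]
def F(p,P):
    P=np.asarray(P,float).reshape(-1,3);c,s=np.cos(p[2]),np.sin(p[2])
    return np.c_[p[0]+c*P[:,0]-s*P[:,1],p[1]+s*P[:,0]+c*P[:,1],P[:,2]]
def uncrop(l,ox,oy,f=4): return (np.array(l,float)+.5)/f-.5+[ox,oy]
E
python3 - <<'E'
from plant import *; from h import *
T=read_camera("top");S=read_camera("scene")
C=[[.1,.135,.012],[.1,-.135,.012],[-.13,.135,.012],[-.13,-.135,.012]]
t=uncrop([[190,22],[633,180],[38,402],[503,578]],175,170)
s=uncrop([[38,235],[475,30],[280,597],[733,318]],190,180)
def go(T_,S_):
    def f(p):
        r=[]
        if T_: r.append(proj(T,F(p,C))-t)
        if S_: r.append((proj(S,F(p,C))-s)[[0,2,3]])
        return np.concatenate(r).ravel()
    best=min((least_squares(f,[.5,.1,y]) for y in np.arange(-3,3,.7)),key=lambda r:r.cost)
    print(best.x,best.fun.round(1)); return best.x
go(1,0);go(0,1);p=go(1,1)
np.save("fx.npy",p)
# knobs: fit angle & fence
def ray2(c,uv,z):
    from scipy.optimize import fsolve
    return fsolve(lambda a: (proj(c,[[a[0],a[1],z]])-uv).ravel(), [p[0],p[1]])
def infx(w): 
    c,s_=np.cos(p[2]),np.sin(p[2]);d=np.array(w)-p[:2];return np.array([c*d[0]+s_*d[1],-s_*d[0]+c*d[1]])*1000
for nm,c,o,pts,z in [("white L",T,(175,170),[[145,222],[133,257]],.099),("white R",T,(175,170),[[521,360],[511,395]],.099),
  ("barL top near",T,(175,170),[[106,325]],.099),("barR near",T,(175,170),[[483,468]],.099),
  ("fence top front",T,(175,170),[[190,84],[588,226]],.042),
  ("fence front bottom S",S,(190,180),[[110,270],[490,72]],.012),
  ("fence front top S",S,(190,180),[[95,242],[480,50]],.042),
  ("jaw front top T",T,(175,170),[[140,192],[553,342]],.045),
  ("work top centers T",T,(175,170),[[277,157],[372,190],[468,226]],.050),
  ("work top centers S",S,(190,180),[[231,213],[323,162],[412,116]],.050),
  ("white L S",S,(190,180),[[221,296],[238,323]],.099),("white R S",S,(190,180),[[575,101],[597,124]],.099)]:
    for q in uncrop(pts,*o): print(nm,infx(ray2(c,q,z)).round(1))
print(F(p,[[-.055,.1,.083],[-.055,-.1,.083]]))
E
```

```text
[ 0.56092856  0.00540894 -0.2368164 ] [-0.6 -0.6  1.  -0.2 -1.2  0.   0.7  0.6]
[ 0.55695415  0.00616365 -0.23734035] [-0.5 -0.5 -0.5  0.8  1.  -0.7]
[ 0.55910773  0.00571637 -0.2354021 ] [-0.9  0.2  0.8  0.4 -1.4  1.   0.6  1.4 -1.  -1.2 -1.  -0.1  0.2 -1.7]
white L [-25.7 100.5]
white L [-44.1  99.7]
white R [-26.1 -97.9]
white R [-43.9 -98.7]
barL top near [-80.1  99.7]
barR near [-81.6 -97.1]
fence top front [ 60.6 114.9]
fence top front [  60.6 -114.2]
fence front bottom S [ 58.3 113.6]
fence front bottom S [  56.3 -123.8]
fence front top S [ 58.9 119.1]
fence front top S [  53.8 -111.7]
jaw front top T [ -5.1 117.9]
jaw front top T [  -5.1 -115.5]
work top centers T [37.3 55. ]
work top centers T [37.8  1.1]
work top centers T [ 37.  -53.3]
work top centers S [32.9 56.7]
work top centers S [34.   1.9]
work top centers S [ 33.3 -52.1]
white L S [-29.8  99.6]
white L S [-45.4 100.5]
white R S [-29.7 -99.4]
white R S [-46.  -99.6]
[[ 0.52894799  0.1157863   0.083     ]
 [ 0.48230119 -0.07869782  0.083     ]]
```

```bash
cat >> h.py <<'E'
from scipy.spatial.transform import Rotation as R_
def rel(pos,rv,tp,psi_deg):
    """shift shares & turn shares from pose (pos,rv) to tool-down at tp with tool-y heading psi"""
    R=R_.from_rotvec(rv).as_matrix()
    a=np.radians(psi_deg); y=np.array([np.cos(a),np.sin(a),0]);z=np.array([0,0,-1.]);x=np.cross(y,z)
    G=np.c_[x,y,z]
    return (R.T@(np.array(tp)-pos)/.1).round(3),(R_.from_matrix(R.T@G).as_rotvec()/np.pi).round(4)
E
python3 - <<'E'
from plant import *; from h import *
s=read_state();p=np.load("fx.npy")
print(s["t"],np.degrees(p[2]))
print(rel(s["tool_pos"],s["orientation"],[.529,.116,.16],90+np.degrees(p[2])))
E
```

```text
0.25 -13.48754706615751
(array([-4.632, -3.191,  0.584]), array([-0.0003, -0.    , -0.0297]))
```

Request:
move_arm(
  series=[
    [-0.9,-0.62,0,0,0,0,1],
    [-0.9,-0.62,0,0,0,0,1],
    [-0.9,-0.62,0,0,0,0,1],
  ],
  squeeze=40,
)

```text
t: 0.55
tool_pos: [0.2612, 0.477, 0.2183]
orientation: [0.518, 3.098, -0.002]
force: [-0.3, 0.3, -0.2]
opening: 0.093
```

Request:
move_arm(
  series=[
    [-0.95,-0.64,0,0,0,0,1],
    [-0.95,-0.64,0,0,0,0,1],
    [-0.95,-0.64,0,0,0,0,1],
  ],
)

```text
t: 0.85
tool_pos: [0.3301, 0.3861, 0.2187]
orientation: [0.518, 3.098, -0.001]
force: [0.5, 0.5, -0.4]
opening: 0.093
```

Request:
move_arm(
  series=[
    [-0.95,-0.64,0,0,0,0,1],
    [-0.95,-0.64,0,0,0,0,1],
    [-0.95,-0.64,0,0,0,0,1],
  ],
)

```text
t: 1.15
tool_pos: [0.3993, 0.2951, 0.2188]
orientation: [0.519, 3.098, -0.001]
force: [0.7, -0.8, -0.8]
opening: 0.0929
```

Request:
move_arm(
  series=[
    [-0.95,-0.64,0.2,0,0,-0.03,1],
    [-0.95,-0.64,0.2,0,0,-0.03,1],
    [-0.95,-0.64,0.2,0,0,-0.03,1],
    [-0.95,-0.64,0.2,0,0,-0.03,1],
  ],
)

```text
t: 1.55
tool_pos: [0.4673, 0.2052, 0.1978]
orientation: [-0.372, -3.118, 0.001]
force: [-1.1, 0.4, -0.4]
opening: 0.0929
```

```bash
python3 - <<'E'
from plant import *; from h import *
s=read_state();p=np.load("fx.npy")
print(s["t"],s["tool_pos"],s["q"])
print(rel(s["tool_pos"],s["orientation"],[.529,.116,.14],90+np.degrees(p[2])))
E
```

```text
1.55 [0.46726161 0.20521064 0.19784586] [ 3.13226546e-01 -1.02123891e-01  1.76087693e+00  1.29668223e-04
  1.48406608e+00 -1.01985677e+00]
(array([-0.811, -0.721,  0.578]), array([-0.0002, -0.0004, -0.0007]))
```

Request:
move_arm(
  series=[
    [-0.81,-0.72,0.55,0,0,0,1],
    [-0.81,-0.72,0.55,0,0,0,1],
    [-0.81,-0.72,0.55,0,0,0,1],
    [-0.81,-0.72,0.55,0,0,0,1],
    [-0.81,-0.72,0.55,0,0,0,1],
  ],
)

```text
t: 2.05
tool_pos: [0.5283, 0.119, 0.1437]
orientation: [-0.367, -3.119, -0.001]
force: [1.0, -0.5, -0.0]
opening: 0.0928
```

```bash
python3 - <<'E'
from plant import *; from h import *
c=read_camera("wrist");cv2.imwrite("pics/w1.png",c["frame"][:,:,::-1])
s=read_state();p=np.load("fx.npy")
print(s["t"],s["tool_pos"],s["q"])
print(rel(s["tool_pos"],s["orientation"],[.529,.116,.066],90+np.degrees(p[2])))
E
```

```text
2.1 [0.52844448 0.11931678 0.14428267] [ 1.26812443e-01  2.00977874e-02  1.74141316e+00  8.76496724e-04
  1.37959309e+00 -1.21057276e+00]
(array([-0.013, -0.032,  0.783]), array([0.0003, 0.    , 0.0006]))
```

View pics/w1.png

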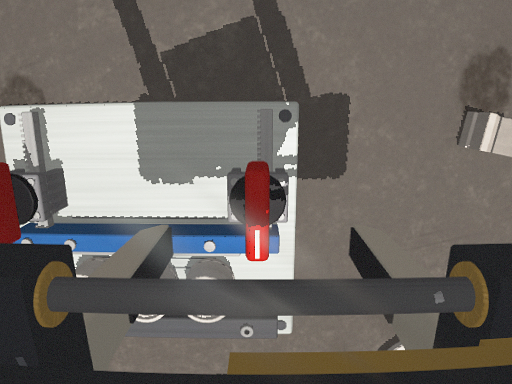

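The wrist view shows the left knob centred between the fingers: bar top from (257,165) to (257,255), white line at (257,243). I'll check that against the prediction.

```bash
python3 - <<'E'
from plant import *; from h import *
c=read_camera("wrist");p=np.load("fx.npy")
P=F(p,[[-.023,.1,.099],[-.087,.1,.099],[-.035,.1,.099]]);print(proj(c,P))
s=read_state();print(s["t"],s["tool_pos"],proj(c,[s["tool_pos"]]))
cv2.imwrite("pics/w2.png",cv2.resize(c["frame"][140:280,180:340,::-1],None,fx=4,fy=4))
E
```

```text
[[255.06286372 260.9949237 ]
 [254.92443631 166.97962901]
 [255.03331996 244.45784344]]
2.15 [0.52855142 0.1193986  0.14458656] [[260.31647625 241.03646747]]
```

View pics/w2.png

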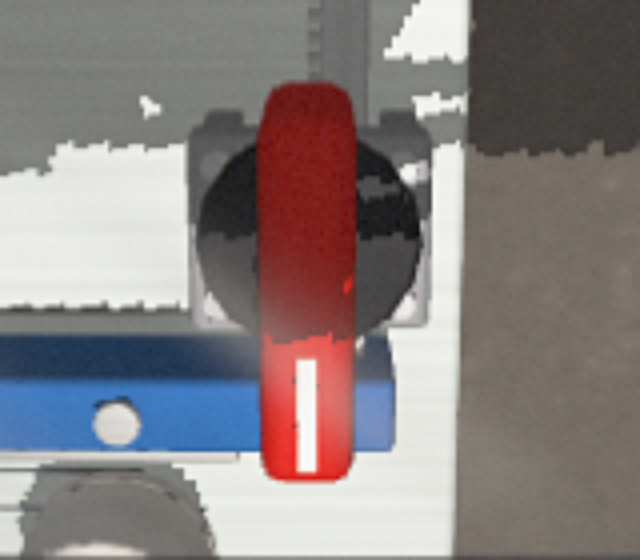

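Request:
move_arm(
  series=[
    [-0.01,-0.024,0.4,0,0,0,1],
    [-0.01,-0.024,0.78,0,0,0,1],
    [-0.01,-0.024,0.78,0,0,0,0],
    [-0.01,-0.024,0.78,0,0,0,-0.4],
    [-0.01,-0.024,0.78,0,0,0,-0.9],
    [-0.01,-0.024,0.78,0,0,0,-0.9],
    [-0.01,-0.024,0.78,0,0,0,-0.9],
    [-0.01,-0.024,0.78,0,0,0,-0.9],
  ],
  squeeze=30,
)

```text
t: 2.95
tool_pos: [0.5298, 0.115, 0.0667]
orientation: [0.367, 3.118, 0.001]
force: [-0.5, -0.7, -1.2]
opening: 0.0495
```

Request:
move_arm(
  series=[
    [0,0,0,0,0,0,-0.9],
    [0,0,0,0,0,0,-0.9],
    [0,0,0,0,0,0,-0.9],
    [0,0,0,0,0,0,-0.9],
    [0,0,0,0,0,0,-0.9],
  ],
)

```text
t: 3.45
tool_pos: [0.5293, 0.1162, 0.0656]
orientation: [0.368, 3.12, 0.003]
force: [2.5, 6.4, -2.3]
opening: 0.0156
```

Request:
move_arm(
  series=[
    [0,0.01,0,0,0,0.04,-0.9],
    [0,0.01,0,0,0,0.08,-0.9],
    [0,0.01,0,0,0,0.12,-0.9],
    [0,0.01,0,0,0,0.16,-0.9],
    [0,0.01,0,0,0,0.19,-0.9],
    [0,0.01,0,0,0,0.19,-0.9],
  ],
)

```text
t: 4.05
tool_pos: [0.5295, 0.1166, 0.0656]
orientation: [1.271, 2.873, 0.002]
force: [3.2, 4.2, -3.1]
opening: 0.0157
```

```bash
python3 - <<'E'
from plant import *; from h import *
s=read_state();print(s["t"],s["tool_pos"],s["force"],s["wrist_torque"],s["q"], np.degrees(np.arctan2(*R_.from_rotvec(s["orientation"]).as_matrix()[[1,0],1])))
c=read_camera("top");cv2.imwrite("pics/t2.png",cv2.resize(c["frame"][170:320,175:340,::-1],None,fx=4,fy=4))
E
```

```text
4.05 [0.52953522 0.11658421 0.06557799] [ 3.16585881  4.22925556 -3.10773777] [ 0.64565437 -0.29299609 -0.18099226] [ 1.21471682e-01  1.03471525e-01  1.80645847e+00  1.01068213e-03
  1.23100235e+00 -6.16802941e-01] 42.28072542722464
```

View pics/t2.png

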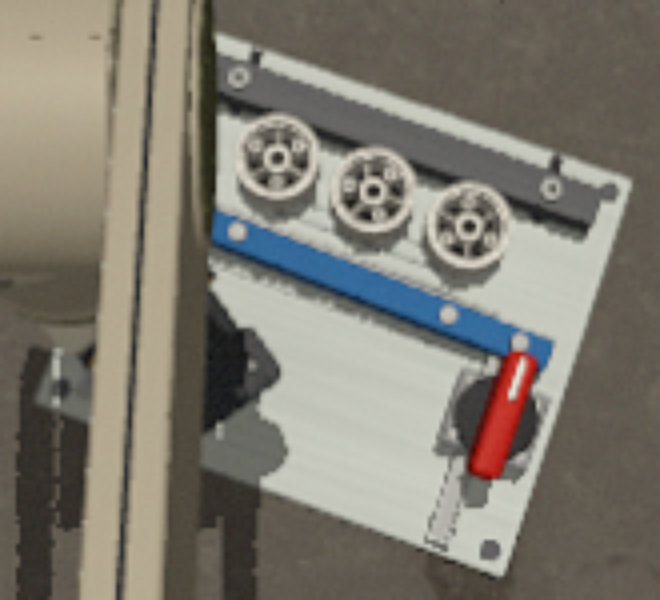

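Request:
move_arm(
  series=[
    [0,0,0,0,0,0,-0.2],
    [0,0,0,0,0,0,-0.2],
    [0,0,0,0,0,0,-0.2],
    [0,0,-0.25,0,0,0,-0.2],
    [0,0,-0.5,0,0,0,-0.2],
    [0,0,-0.5,0,0,0,-0.2],
  ],
)

```text
t: 4.7
tool_pos: [0.5319, 0.1161, 0.1197]
orientation: [1.266, 2.869, 0.005]
force: [-0.3, -0.3, 0.2]
opening: 0.0372
```

```bash
python3 - <<'E'
from plant import *; from h import *
s=read_state();print(s["t"],s["tool_pos"])
print(rel(s["tool_pos"],s["orientation"],[.4833,-.0775,.115],76.5))
E
```

```text
4.7 [0.53187956 0.11606273 0.11970894]
(array([-1.102, -1.664,  0.043]), array([ 0.0011,  0.0016, -0.1895]))
```

Request:
move_arm(
  series=[
    [-0.6,-0.9,0,0,0,-0.19,-0.2],
    [-0.6,-0.9,0,0,0,-0.19,-0.2],
    [-0.6,-0.9,0,0,0,-0.19,-0.2],
    [-0.6,-0.9,0,0,0,-0.19,-0.2],
    [-0.6,-0.9,0,0,0,-0.19,-0.2],
  ],
)

```text
t: 5.2
tool_pos: [0.5027, 0.0101, 0.115]
orientation: [-0.364, -3.12, 0.0]
force: [-0.4, -0.3, -1.0]
opening: 0.0371
```

```bash
python3 - <<'E'
from plant import *; from h import *
s=read_state();print(s["t"],s["tool_pos"])
print(rel(s["tool_pos"],s["orientation"],[.4833,-.0775,.115],76.5))
E
```

```text
5.2 [0.50274814 0.01013838 0.11504864]
(array([-0.013, -0.898,  0.001]), array([-0.0001, -0.0002,  0.001 ]))
```

Request:
move_arm(
  series=[
    [-0.013,-0.89,0,0,0,0,-0.2],
    [-0.013,-0.89,0,0,0,0,-0.2],
    [-0.013,-0.89,0,0,0,0,-0.2],
    [-0.013,-0.89,0,0,0,0,-0.2],
  ],
)

```text
t: 5.6
tool_pos: [0.4837, -0.076, 0.1153]
orientation: [-0.374, -3.119, -0.001]
force: [-0.3, -0.2, 0.2]
opening: 0.0369
```

```bash
python3 - <<'E'
from plant import *; from h import *
c=read_camera("wrist");cv2.imwrite("pics/w3.png",c["frame"][:,:,::-1])
p=np.load("fx.npy");print(proj(c,F(p,[[-.023,-.1,.099],[-.087,-.1,.099]])))
s=read_state();print(s["t"],s["tool_pos"],s["q"])
print(rel(s["tool_pos"],s["orientation"],[.4833,-.0775,.066],76.5))
E
```

```text
[[255.25210979 279.40012843]
 [254.50926557 172.63350849]]
5.65 [ 0.48386124 -0.07529597  0.1153654 ] [-2.59506379e-01 -9.57405668e-02  1.90904003e+00  5.06677427e-04
  1.32869108e+00 -1.59368612e+00]
(array([ 0.   , -0.023,  0.494]), array([ 0.0002, -0.0001, -0.0004]))
```

View pics/w3.png

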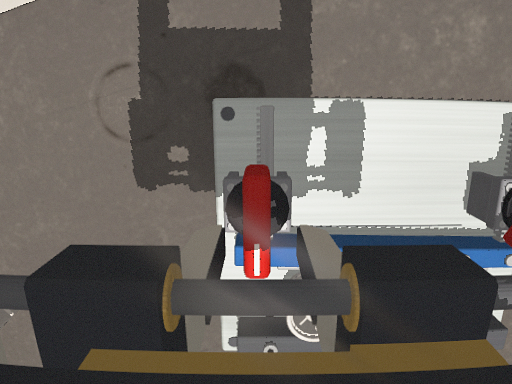

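The right knob's bar is at x≈257 px, between the fingers at 224 and 300. I'll descend and grasp.

Request:
move_arm(
  series=[
    [0,-0.02,0.25,0,0,0,-0.2],
    [0,-0.02,0.49,0,0,0,-0.2],
    [0,-0.02,0.49,0,0,0,-0.9],
    [0,-0.02,0.49,0,0,0,-0.9],
    [0,-0.02,0.49,0,0,0,-0.9],
    [0,-0.02,0.49,0,0,0,-0.9],
    [0,-0.02,0.49,0,0,0,-0.9],
  ],
)

```text
t: 6.35
tool_pos: [0.4841, -0.0785, 0.0679]
orientation: [0.368, 3.118, -0.002]
force: [-1.7, -5.1, 1.3]
opening: 0.016
```

Request:
move_arm(
  series=[
    [0,-0.005,0,0,0,0.045,-0.9],
    [0,-0.005,0,0,0,0.09,-0.9],
    [0,-0.005,0,0,0,0.135,-0.9],
    [0,-0.005,0,0,0,0.18,-0.9],
    [0,-0.005,0,0,0,0.225,-0.9],
    [0,-0.005,0,0,0,0.27,-0.9],
    [0,-0.005,0,0,0,0.315,-0.9],
    [0,-0.005,0,0,0,0.335,-0.9],
  ],
)

```text
t: 7.15
tool_pos: [0.4836, -0.0791, 0.0679]
orientation: [1.891, 2.507, -0.001]
force: [-4.1, -3.6, 4.7]
opening: 0.0161
```

Request:
move_arm(
  series=[
    [0,0,0,0,0,0,-0.2],
    [0,0,0,0,0,0,-0.2],
    [0,0,0,0,0,0,-0.2],
    [0,0,-0.25,0,0,0,-0.2],
    [0,0,-0.5,0,0,0,-0.2],
    [0,0,-0.5,0,0,0,-0.2],
  ],
)

```text
t: 7.75
tool_pos: [0.4859, -0.0788, 0.1206]
orientation: [1.88, 2.51, 0.004]
force: [0.3, -1.0, 0.1]
opening: 0.0371
```

```bash
cat >> h.py <<'E'
def psi(s): return np.degrees(np.arctan2(*R_.from_rotvec(s["orientation"]).as_matrix()[[1,0],1]))
L=[.5300,.1172];RR=[.4836,-.0780]
E
python3 - <<'E'
from plant import *; from h import *
s=read_state();print(s["t"],s["tool_pos"],psi(s))
print(rel(s["tool_pos"],s["orientation"],L+[.115],42.3))
E
```

```text
7.75 [ 0.48588683 -0.07878541  0.12056757] 16.320092281607977
(array([1.757, 0.974, 0.056]), array([ 0.0015,  0.0014, -0.1443]))
```

Request:
move_arm(
  series=[
    [0.88,0.49,0,0,0,-0.144,-0.2],
    [0.88,0.49,0,0,0,-0.144,-0.2],
    [0.88,0.49,0,0,0,-0.144,-0.2],
    [0.88,0.49,0,0,0,-0.144,-0.2],
  ],
)

```text
t: 8.15
tool_pos: [0.5053, 0.0214, 0.1159]
orientation: [-1.264, -2.875, 0.0]
force: [-0.4, 0.6, -0.4]
opening: 0.0372
```

```bash
python3 - <<'E'
from plant import *; from h import *
s=read_state();print(s["t"],s["tool_pos"],psi(s))
print(rel(s["tool_pos"],s["orientation"],L+[.115],42.3))
E
```

```text
8.15 [0.50534166 0.02141353 0.11586527] 42.54135626818618
(array([0.539, 0.829, 0.009]), array([-0.0002, -0.0002,  0.0013]))
```

Request:
move_arm(
  series=[
    [0.53,0.82,0,0,0,0,-0.2],
    [0.53,0.82,0,0,0,0,-0.2],
    [0.53,0.82,0,0,0,0,-0.2],
    [0.53,0.82,0,0,0,0,-0.2],
  ],
)

```text
t: 8.55
tool_pos: [0.5305, 0.1141, 0.1159]
orientation: [-1.276, -2.87, 0.001]
force: [0.4, -0.3, -0.6]
opening: 0.0372
```

```bash
python3 - <<'E'
from plant import *; from h import *
c=read_camera("wrist");cv2.imwrite("pics/w4.png",c["frame"][:,:,::-1])
s=read_state();print(s["t"],s["tool_pos"],psi(s))
print(rel(s["tool_pos"],s["orientation"],L+[.066],42.3))
E
```

```text
8.6 [0.5304408  0.11327575 0.11600618] 42.030698228266886
(array([0.032, 0.024, 0.5  ]), array([-0.0004, -0.0001, -0.0015]))
```

View pics/w4.png

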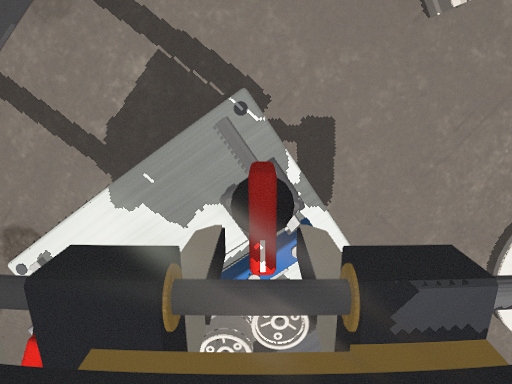

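The left knob's bar is at x≈262 and lines up with the fingers. I'll descend, grasp and turn about 55°.

Request:
move_arm(
  series=[
    [0.03,0.02,0.25,0,0,0,-0.2],
    [0.03,0.02,0.5,0,0,0,-0.2],
    [0.03,0.02,0.5,0,0,0,-0.9],
    [0.03,0.02,0.5,0,0,0,-0.9],
    [0.03,0.02,0.5,0,0,0,-0.9],
    [0.03,0.02,0.5,0,0,0,-0.9],
    [0.03,0.02,0.5,0,0,0,-0.9],
  ],
)

```text
t: 9.3
tool_pos: [0.5302, 0.1161, 0.068]
orientation: [1.274, 2.871, -0.004]
force: [-4.7, -7.2, 3.2]
opening: 0.0157
```

Request:
move_arm(
  series=[
    [0,0,0,0,0,0.045,-0.9],
    [0,0,0,0,0,0.09,-0.9],
    [0,0,0,0,0,0.135,-0.9],
    [0,0,0,0,0,0.18,-0.9],
    [0,0,0,0,0,0.225,-0.9],
    [0,0,0,0,0,0.27,-0.9],
    [0,0,0,0,0,0.305,-0.9],
    [0,0,0,0,0,0.305,-0.9],
  ],
)

```text
t: 10.1
tool_pos: [0.5301, 0.1161, 0.068]
orientation: [2.458, 1.955, -0.003]
force: [-6.2, -7.7, 4.2]
opening: 0.016
```

```bash
python3 - <<'E'
from plant import *; from h import *
s=read_state();print(s["t"],s["tool_pos"],psi(s),s["force"],s["wrist_torque"],s["q"])
E
```

```text
10.1 [0.53012222 0.11611668 0.06802998] -13.008073052003708 [-6.16369947 -7.74599596  4.17773751] [-1.24784521  1.16048497 -0.15658172] [ 0.12265131  0.10332199  1.80173613 -0.00227922  1.23728758  0.35043198]
```

Request:
move_arm(
  series=[
    [0,0,0,0,0,0,-0.2],
    [0,0,0,0,0,0,-0.2],
    [0,0,0,0,0,0,-0.2],
    [0,0,-0.25,0,0,0,-0.2],
    [0,0,-0.5,0,0,0,-0.2],
    [0,0,-0.5,0,0,0,-0.2],
  ],
)

```text
t: 10.7
tool_pos: [0.5332, 0.1183, 0.1212]
orientation: [2.451, 1.96, 0.01]
force: [0.7, 0.4, 0.1]
opening: 0.0376
```

```bash
python3 - <<'E'
from plant import *; from h import *
s=read_state();print(s["t"],s["tool_pos"],psi(s))
print(rel(s["tool_pos"],s["orientation"],RR+[.115],16.3))
E
```

```text
10.7 [0.53322524 0.1183051  0.12116252] -12.708638813677405
(array([-2.024, -0.053,  0.056]), array([ 0.0023, -0.0003, -0.1612]))
```

Request:
move_arm(
  series=[
    [-1,0,0,0,0,-0.161,-0.2],
    [-1,0,0,0,0,-0.161,-0.2],
    [-1,0,0,0,0,-0.161,-0.2],
    [-1,0,0,0,0,-0.161,-0.2],
  ],
)

```text
t: 11.1
tool_pos: [0.5078, 0.0184, 0.1162]
orientation: [1.881, 2.516, -0.001]
force: [-0.1, 0.8, 0.3]
opening: 0.0373
```

```bash
sed -i 's/.5300,.1172/.5300,.1164/' h.py; python3 - <<'E'
from plant import *; from h import *
s=read_state();print(s["t"],s["tool_pos"],psi(s))
print(rel(s["tool_pos"],s["orientation"],RR+[.115],16.3))
E
```

```text
11.1 [0.50779631 0.01840664 0.11620119] 16.45090144275557
(array([-0.856, -0.505,  0.012]), array([-0.0001,  0.0001,  0.0008]))
```

Request:
move_arm(
  series=[
    [-0.85,-0.5,0,0,0,0,-0.2],
    [-0.85,-0.5,0,0,0,0,-0.2],
    [-0.85,-0.5,0,0,0,0,-0.2],
    [-0.85,-0.5,0,0,0,0,-0.2],
    [-0.85,-0.5,0,0,0,0,-0.2],
  ],
)

```text
t: 11.6
tool_pos: [0.4842, -0.0746, 0.1164]
orientation: [-1.885, -2.513, -0.001]
force: [0.9, -0.1, -0.3]
opening: 0.037
```

```bash
python3 - <<'E'
from plant import *; from h import *
c=read_camera("wrist");cv2.imwrite("pics/w5.png",c["frame"][:,:,::-1])
s=read_state();print(s["t"],s["tool_pos"],psi(s))
print(rel(s["tool_pos"],s["orientation"],RR+[.067],16.3))
E
```

```text
11.65 [ 0.48425865 -0.07426036  0.11642671] 16.326555609574804
(array([-0.034, -0.017,  0.494]), array([ 0.    , -0.0002,  0.0001]))
```

View pics/w5.png

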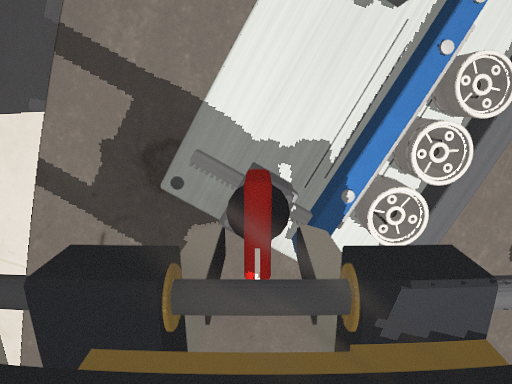

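The wrist view shows the right knob aligned at (258,225), with the jaw still several mm off the housings. I'll turn it about 50°.

Request:
move_arm(
  series=[
    [-0.03,-0.017,0.25,0,0,0,-0.2],
    [-0.03,-0.017,0.49,0,0,0,-0.2],
    [-0.03,-0.017,0.49,0,0,0,-0.9],
    [-0.03,-0.017,0.49,0,0,0,-0.9],
    [-0.03,-0.017,0.49,0,0,0,-0.9],
    [-0.03,-0.017,0.49,0,0,0,-0.9],
    [-0.03,-0.017,0.49,0,0,0,-0.9],
  ],
)

```text
t: 12.35
tool_pos: [0.4834, -0.0786, 0.069]
orientation: [1.884, 2.513, -0.0]
force: [-4.3, 0.5, 2.6]
opening: 0.016
```

Request:
move_arm(
  series=[
    [0,0,0,0,0,0.045,-0.9],
    [0,0,0,0,0,0.09,-0.9],
    [0,0,0,0,0,0.135,-0.9],
    [0,0,0,0,0,0.18,-0.9],
    [0,0,0,0,0,0.225,-0.9],
    [0,0,0,0,0,0.265,-0.9],
    [0,0,0,0,0,0.265,-0.9],
  ],
)

```text
t: 13.05
tool_pos: [0.4832, -0.0786, 0.069]
orientation: [-2.744, -1.531, 0.0]
force: [-5.4, 1.5, 4.3]
opening: 0.0156
```

```bash
python3 - <<'E'
from plant import *; from h import *
s=read_state();print(s["t"],s["tool_pos"],psi(s),s["force"],s["wrist_torque"],s["q"])
c=read_camera("wrist");cv2.imwrite("pics/w6.png",c["frame"][:,:,::-1])
E
```

```text
13.05 [ 0.48323594 -0.07860574  0.0689613 ] -31.688766370534957 [-5.38458687  1.47993528  4.34150616] [ 0.04477611  1.1506735  -0.1132086 ] [-2.65930611e-01 -4.13320859e-02  1.94782510e+00 -1.25401977e-04
  1.23525380e+00  2.87183990e-01]
```

View pics/w6.png

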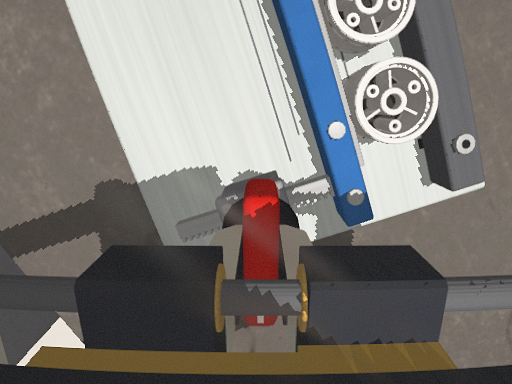

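Request:
move_arm(
  series=[
    [0,0,0,0,0,0,-0.2],
    [0,0,0,0,0,0,-0.2],
    [0,0,0,0,0,0,-0.2],
    [0,0,-0.25,0,0,0,-0.2],
    [0,0,-0.5,0,0,0,-0.2],
    [0,0,-0.5,0,0,0,-0.2],
  ],
)

```text
t: 13.7
tool_pos: [0.4861, -0.0794, 0.1218]
orientation: [2.736, 1.534, 0.008]
force: [0.0, 0.5, 0.2]
opening: 0.0372
```

```bash
python3 - <<'E'
from plant import *; from h import *
s=read_state();print(s["t"],s["tool_pos"],psi(s))
print(rel(s["tool_pos"],s["orientation"],L+[.115],-13))
E
```

```text
13.7 [ 0.4860875  -0.07943026  0.12180375] -31.43430278929365
(array([ 1.9  , -0.647,  0.068]), array([ 0.0022, -0.0003, -0.1024]))
```

Request:
move_arm(
  series=[
    [0.95,-0.32,0,0,0,-0.102,-0.2],
    [0.95,-0.32,0,0,0,-0.102,-0.2],
    [0.95,-0.32,0,0,0,-0.102,-0.2],
    [0.95,-0.32,0,0,0,-0.102,-0.2],
  ],
)

```text
t: 14.1
tool_pos: [0.5053, 0.0201, 0.1171]
orientation: [-2.457, -1.957, 0.001]
force: [-0.0, -0.1, 0.3]
opening: 0.0373
```

```bash
python3 - <<'E'
from plant import *; from h import *
s=read_state();print(s["t"],s["tool_pos"],psi(s))
print(rel(s["tool_pos"],s["orientation"],L+[.115],-13))
E
```

```text
14.1 [0.50532312 0.02005043 0.11705139] -12.934105589759245
(array([0.994, 0.025, 0.02 ]), array([-0.0002,  0.0001,  0.0004]))
```

Request:
move_arm(
  series=[
    [0.98,0.02,0,0,0,0,-0.2],
    [0.98,0.02,0,0,0,0,-0.2],
    [0.98,0.02,0,0,0,0,-0.2],
    [0.98,0.02,0,0,0,0,-0.2],
    [0.98,0.02,0,0,0,0,-0.2],
  ],
)

```text
t: 14.6
tool_pos: [0.5294, 0.1124, 0.1172]
orientation: [2.462, 1.951, -0.002]
force: [0.4, 0.3, -0.6]
opening: 0.0369
```

```bash
python3 - <<'E'
from plant import *; from h import *
c=read_camera("wrist");cv2.imwrite("pics/w7.png",c["frame"][:,:,::-1])
s=read_state();print(s["t"],s["tool_pos"],psi(s))
print(rel(s["tool_pos"],s["orientation"],L+[.067],-13))
E
```

```text
14.65 [0.52941299 0.11223985 0.11731157] -13.218637498162844
(array([ 0.042, -0.004,  0.503]), array([-0.0001,  0.0002, -0.0012]))
```

View pics/w7.png

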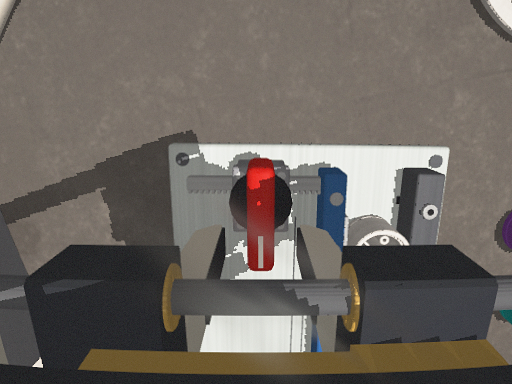

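The left knob is aligned at (261,215). I'll turn it about 37°, watching the torque.

Request:
move_arm(
  series=[
    [0.04,0,0.25,0,0,0,-0.2],
    [0.04,0,0.5,0,0,0,-0.2],
    [0.04,0,0.5,0,0,0,-0.9],
    [0.04,0,0.5,0,0,0,-0.9],
    [0.04,0,0.5,0,0,0,-0.9],
    [0.04,0,0.5,0,0,0,-0.9],
    [0.04,0,0.5,0,0,0,-0.9],
  ],
)

```text
t: 15.35
tool_pos: [0.5305, 0.1176, 0.0691]
orientation: [2.46, 1.954, -0.0]
force: [-4.7, -1.7, 3.5]
opening: 0.0158
```

Request:
move_arm(
  series=[
    [0,0,0,0,0,0.045,-0.9],
    [0,0,0,0,0,0.09,-0.9],
    [0,0,0,0,0,0.135,-0.9],
    [0,0,0,0,0,0.18,-0.9],
    [0,0,0,0,0,0.205,-0.9],
    [0,0,0,0,0,0.205,-0.9],
  ],
)

```text
t: 15.95
tool_pos: [0.5313, 0.1171, 0.0691]
orientation: [2.951, 1.073, 0.002]
force: [-2.4, -5.3, 2.8]
opening: 0.0161
```

```bash
python3 - <<'E'
from plant import *; from h import *
s=read_state();print(s["t"],s["tool_pos"],psi(s),s["force"],s["wrist_torque"],s["q"])
c=read_camera("wrist");cv2.imwrite("pics/w8.png",c["frame"][:,:,::-1])
c=read_camera("scene");cv2.imwrite("pics/s8.png",cv2.resize(c["frame"][180:330,190:380,::-1],None,fx=4,fy=4))
E
```

```text
15.95 [0.53127351 0.11714509 0.06909647] -50.03937501521924 [-2.44219713 -5.29472339  2.76998907] [-0.86508597  0.67353639  0.3012367 ] [ 1.23641359e-01  1.03287985e-01  1.79965106e+00 -1.31592807e-03
  1.23722170e+00  9.97422702e-01]
```

View pics/w8.png

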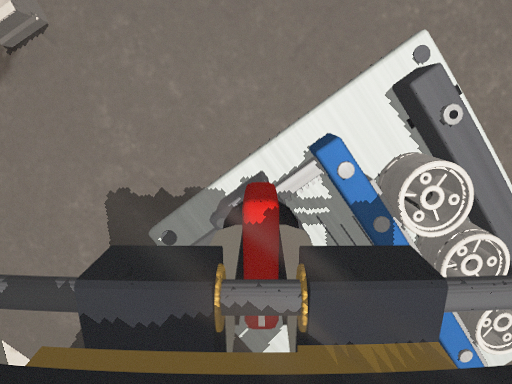

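View pics/s8.png

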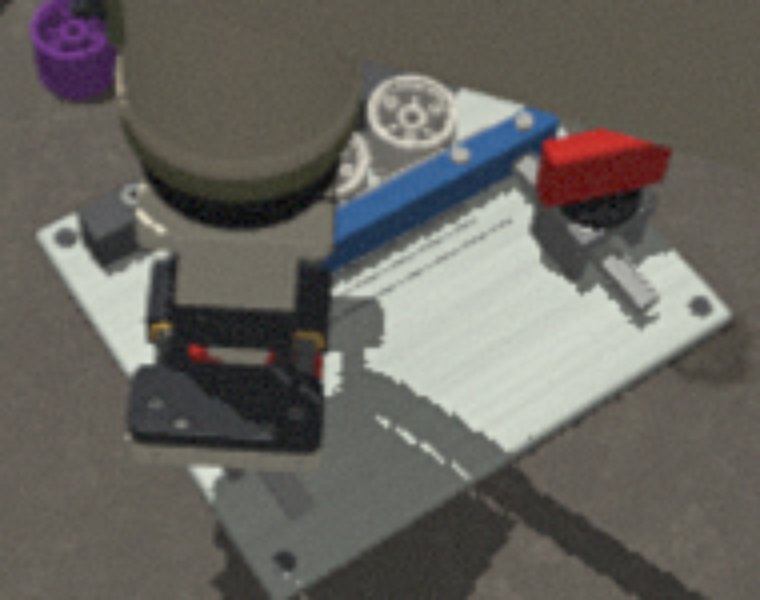

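```bash
python3 - <<'E'
import cv2
a=cv2.imread("pics/w8.png")[30:230,290:512]
cv2.imwrite("pics/w8c.png",cv2.resize(a,None,fx=3,fy=3,interpolation=cv2.INTER_CUBIC))
E
```

```text
(no output)
```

View pics/w8c.png

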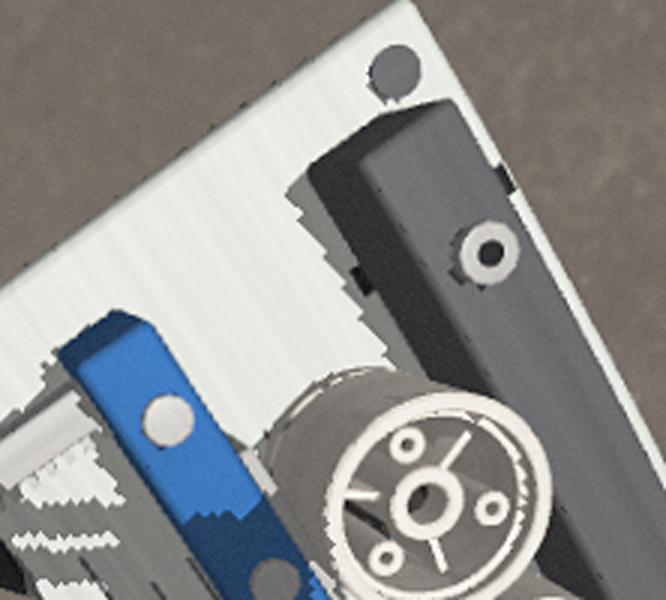

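```bash
cat >> h.py <<'E'
from scipy.optimize import fsolve
def fxpt(c,uv,z,p):
    w=fsolve(lambda a:(proj(c,[[a[0],a[1],z]])-uv).ravel(),p[:2])
    cc,s=np.cos(p[2]),np.sin(p[2]);d=w-p[:2];return np.array([cc*d[0]+s*d[1],-s*d[0]+cc*d[1]])*1000
E
python3 - <<'E'
from plant import *; from h import *
c=read_camera("wrist");p=np.load("fx.npy")
for n,z,pts in [("fence",.042,[[362,158],[555,530]]),("jaw",.045,[[155,322],[240,470]]),("plate",.012,[[408,2]])]:
    for q in uncrop(pts,290,30,3): print(n,fxpt(c,q,z,p).round(1))
s=read_state();print(s["t"],s["wrist_torque"])
E
```

```text
fence [ 62.5 119.2]
fence [59.  33.3]
jaw [ 14.2 117.3]
jaw [12.1 84. ]
plate [ 98.9 134.5]
16.1 [-0.87942085  0.66433213  0.31440216]
```

Request:
move_arm(
  series=[
    [0,0,0,0,0,0,-0.2],
    [0,0,0,0,0,0,-0.2],
    [0,0,0,0,0,0,-0.2],
    [0,0,-0.25,0,0,0,-0.2],
    [0,0,-0.5,0,0,0,-0.2],
    [0,0,-0.5,0,0,0,-0.2],
  ],
)

```text
t: 16.7
tool_pos: [0.5333, 0.1184, 0.1218]
orientation: [2.95, 1.076, 0.01]
force: [0.0, -0.3, 1.2]
opening: 0.0369
```

```bash
python3 - <<'E'
from plant import *; from h import *
s=read_state();print(s["t"],s["tool_pos"],psi(s))
print(rel(s["tool_pos"],s["orientation"],RR+[.115],-31.6))
E
```

```text
16.7 [0.5332571  0.11844789 0.12179262] -49.93960228630338
(array([-1.645,  1.184,  0.063]), array([ 0.0014, -0.0016, -0.1019]))
```

Request:
move_arm(
  series=[
    [-0.82,0.59,0,0,0,-0.102,-0.2],
    [-0.82,0.59,0,0,0,-0.102,-0.2],
    [-0.82,0.59,0,0,0,-0.102,-0.2],
    [-0.82,0.59,0,0,0,-0.102,-0.2],
  ],
)

```text
t: 17.1
tool_pos: [0.5051, 0.0186, 0.117]
orientation: [-2.744, -1.53, 0.001]
force: [0.2, 0.5, 1.0]
opening: 0.0374
```

```bash
python3 - <<'E'
from plant import *; from h import *
s=read_state();print(s["t"],s["tool_pos"],psi(s))
print(rel(s["tool_pos"],s["orientation"],RR+[.115],-31.6))
E
```

```text
17.1 [0.50507585 0.01860582 0.1169956 ] -31.708058422135736
(array([-0.935,  0.325,  0.02 ]), array([-0.0002,  0.0001, -0.0006]))
```

Request:
move_arm(
  series=[
    [-0.96,0.335,0,0,0,0,-0.2],
    [-0.96,0.335,0,0,0,0,-0.2],
    [-0.96,0.335,0,0,0,0,-0.2],
    [-0.96,0.335,0,0,0,0,-0.2],
    [-0.96,0.335,0,0,0,0,-0.2],
  ],
)

```text
t: 17.6
tool_pos: [0.4842, -0.0779, 0.1174]
orientation: [-2.742, -1.532, -0.0]
force: [0.2, 0.3, -0.2]
opening: 0.0373
```

```bash
python3 - <<'E'
from plant import *; from h import *
s=read_state();print(s["t"],s["tool_pos"],psi(s))
print(rel(s["tool_pos"],s["orientation"],RR+[.067],-31.6))
E
```

```text
17.6 [ 0.48422532 -0.07792586  0.11739592] -31.619948782339808
(array([-0.004, -0.005,  0.504]), array([-0.0002, -0.0002, -0.0001]))
```

Request:
move_arm(
  series=[
    [0,0,0.25,0,0,0,-0.2],
    [0,0,0.5,0,0,0,-0.2],
    [0,0,0.5,0,0,0,-0.9],
    [0,0,0.5,0,0,0,-0.9],
    [0,0,0.5,0,0,0,-0.9],
    [0,0,0.5,0,0,0,-0.9],
    [0,0,0.5,0,0,0,-0.9],
  ],
)

```text
t: 18.3
tool_pos: [0.4837, -0.078, 0.0688]
orientation: [-2.741, -1.532, -0.0]
force: [-5.5, 6.3, 4.3]
opening: 0.0155
```

Request:
move_arm(
  series=[
    [0,0,0,0,0,0.045,-0.9],
    [0,0,0,0,0,0.09,-0.9],
    [0,0,0,0,0,0.14,-0.9],
    [0,0,0,0,0,0.14,-0.9],
  ],
)

```text
t: 18.7
tool_pos: [0.4838, -0.0782, 0.0688]
orientation: [-3.011, -0.89, 0.0]
force: [-5.2, 5.4, 3.4]
opening: 0.0162
```

```bash
python3 - <<'E'
from plant import *; from h import *
s=read_state();print(s["t"],s["tool_pos"],psi(s),s["force"],s["wrist_torque"],s["q"])
c=read_camera("wrist");cv2.imwrite("pics/w9.png",c["frame"][:,:,::-1])
cv2.imwrite("pics/w9c.png",cv2.resize(c["frame"][30:230,290:512,::-1],None,fx=3,fy=3,interpolation=cv2.INTER_CUBIC))
E
```

```text
18.7 [ 0.48376319 -0.07818831  0.06883969] -57.06520486516337 [-5.19084021  5.39099259  3.43877226] [0.81145705 1.03772967 0.60306867] [-2.65713747e-01 -3.93149850e-02  1.94611057e+00  1.09675775e-03
  1.23564265e+00  7.29900926e-01]
```

View pics/w9.png

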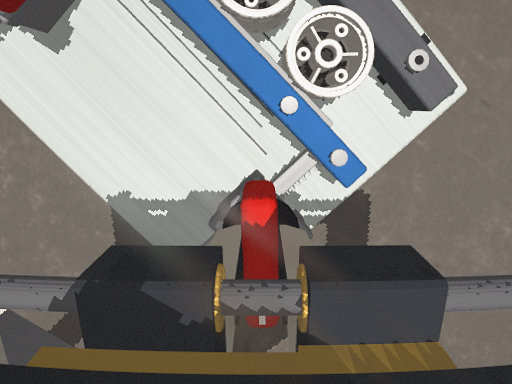

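View pics/w9c.png

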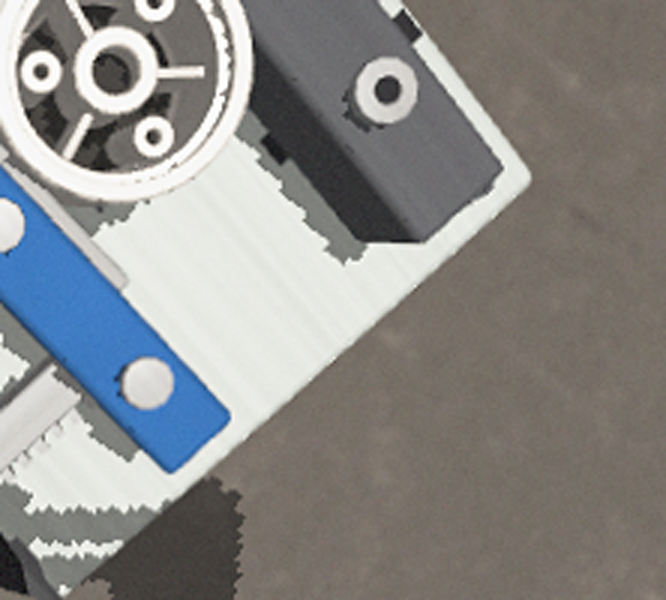

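```bash
python3 - <<'E'
from plant import *; from h import *
c=read_camera("wrist");p=np.load("fx.npy")
for n,z,pts in [("fence",.042,[[422,241],[262,70]]),("jaw",.045,[[231,416],[105,295]]),("plate",.012,[[530,180]]),("work rim near",.05,[[40,180]]),("pad?",.042,[[127,285]])]:
    for q in uncrop(pts,290,30,3): print(n,fxpt(c,q,z,p).round(1))
s=read_state();print(s["t"],psi(s),s["wrist_torque"])
E
```

```text
fence [  62.1 -115.4]
fence [ 58.7 -71.5]
jaw [  14.  -115.2]
jaw [ 11.2 -81.9]
plate [  98.8 -131.7]
work rim near [ 15.5 -58.3]
pad? [ 15.7 -83.8]
18.8 -56.785930767308486 [0.80960327 1.02659331 0.51734243]
```

Request:
move_arm(
  series=[
    [0,0,0,0,0,0,-0.2],
    [0,0,0,0,0,0,-0.2],
    [0,0,0,0,0,0,-0.2],
    [0,0,-0.25,0,0,0,-0.2],
    [0,0,-0.5,0,0,0,-0.2],
    [0,0,-0.5,0,0,0,-0.2],
  ],
)

```text
t: 19.4
tool_pos: [0.4869, -0.0801, 0.1222]
orientation: [3.007, 0.896, 0.01]
force: [0.2, 0.5, 0.6]
opening: 0.0371
```

```bash
python3 - <<'E'
from plant import *; from h import *
s=read_state();print(s["t"],s["tool_pos"],psi(s))
print(rel(s["tool_pos"],s["orientation"],L+[.115],-50))
E
```

```text
19.4 [ 0.48694104 -0.08014564  0.12215739] -56.82599295742469
(array([ 1.436, -1.41 ,  0.071]), array([ 0.0019, -0.0015, -0.0379]))
```

Request:
move_arm(
  series=[
    [0.72,-0.7,0,0,0,-0.038,-0.2],
    [0.72,-0.7,0,0,0,-0.038,-0.2],
    [0.72,-0.7,0,0,0,-0.038,-0.2],
    [0.72,-0.7,0,0,0,-0.038,-0.2],
  ],
)

```text
t: 19.8
tool_pos: [0.5058, 0.0198, 0.1173]
orientation: [2.95, 1.079, -0.001]
force: [-0.8, -0.4, -0.4]
opening: 0.0372
```

```bash
python3 - <<'E'
from plant import *; from h import *
s=read_state();print(s["t"],s["tool_pos"],psi(s))
print(rel(s["tool_pos"],s["orientation"],L+[.115],-50))
E
```

```text
19.8 [0.50583587 0.01975801 0.11727026] -49.822700112125055
(array([ 0.808, -0.582,  0.022]), array([0.    , 0.0001, 0.001 ]))
```

Request:
move_arm(
  series=[
    [0.83,-0.6,0,0,0,0,-0.2],
    [0.83,-0.6,0,0,0,0,-0.2],
    [0.83,-0.6,0,0,0,0,-0.2],
    [0.83,-0.6,0,0,0,0,-0.2],
    [0.83,-0.6,0,0,0,0,-0.2],
  ],
)

```text
t: 20.3
tool_pos: [0.5306, 0.1164, 0.1173]
orientation: [2.952, 1.073, -0.002]
force: [-1.1, -0.8, 0.6]
opening: 0.0376
```

```bash
python3 - <<'E'
from plant import *; from h import *
s=read_state();print(s["t"],s["tool_pos"],psi(s))
print(rel(s["tool_pos"],s["orientation"],L+[.067],-50))
E
```

```text
20.3 [0.53057349 0.11637671 0.1172502 ] -50.042950713483144
(array([-0.004, -0.004,  0.503]), array([ 0.0001,  0.0003, -0.0002]))
```

Request:
move_arm(
  series=[
    [0,0,0.25,0,0,0,-0.2],
    [0,0,0.5,0,0,0,-0.2],
    [0,0,0.5,0,0,0,-0.9],
    [0,0,0.5,0,0,0,-0.9],
    [0,0,0.5,0,0,0,-0.9],
    [0,0,0.5,0,0,0,-0.9],
    [0,0,0.5,0,0,0,-0.9],
  ],
)

```text
t: 21.0
tool_pos: [0.5304, 0.1166, 0.0674]
orientation: [2.951, 1.074, -0.002]
force: [1.8, -7.3, -13.4]
opening: 0.0181
```

```bash
python3 - <<'E'
from plant import *; from h import *
s=read_state();print(s["t"],psi(s),s["force"],s["wrist_torque"])
E
```

```text
21.0 -50.002301233912405 [  1.83727656  -7.2662456  -13.44716215] [-1.04319554 -0.26425826  0.20198803]
```

Request:
move_arm(
  series=[
    [0,0,0,0,0,0.03,-0.9],
    [0,0,0,0,0,0.06,-0.9],
    [0,0,0,0,0,0.06,-0.9],
  ],
)

```text
t: 21.3
tool_pos: [0.5305, 0.1165, 0.0674]
orientation: [3.04, 0.787, -0.002]
force: [3.0, -7.2, -13.4]
opening: 0.0183
```

```bash
python3 - <<'E'
from plant import *; from h import *
s=read_state();print(s["t"],psi(s),s["force"],s["wrist_torque"])
c=read_camera("wrist");
cv2.imwrite("pics/w10c.png",cv2.resize(c["frame"][30:230,290:512,::-1],None,fx=3,fy=3,interpolation=cv2.INTER_CUBIC))
E
```

```text
21.3 -60.97079374017118 [  3.04299351  -7.23409427 -13.38749659] [-1.16452441 -0.31168764  0.49639223]
```

View pics/w10c.png

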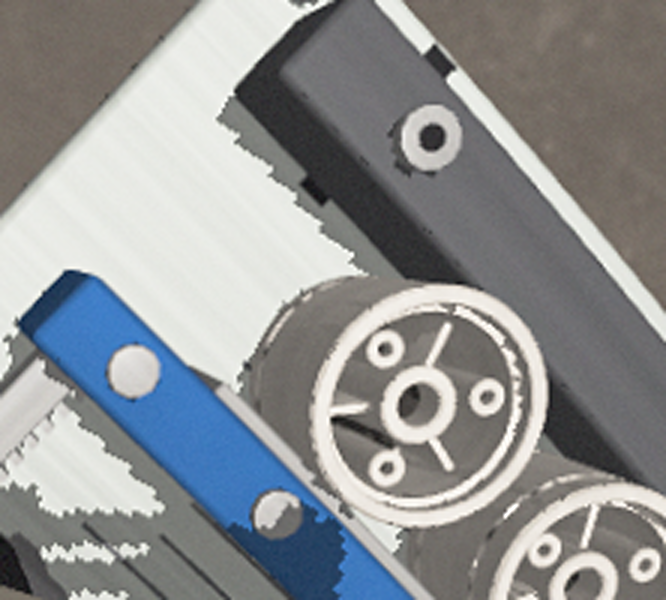

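```bash
python3 - <<'E'
from plant import *; from h import *
c=read_camera("wrist");cv2.imwrite("pics/w11.png",c["frame"][:,:,::-1])
cv2.imwrite("pics/w11c.png",cv2.resize(c["frame"][160:350,200:320,::-1],None,fx=3,fy=3,interpolation=cv2.INTER_CUBIC))
c=read_camera("scene");cv2.imwrite("pics/s11c.png",cv2.resize(c["frame"][180:330,190:380,::-1],None,fx=4,fy=4))
E
```

```text
(no output)
```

View pics/w11c.png

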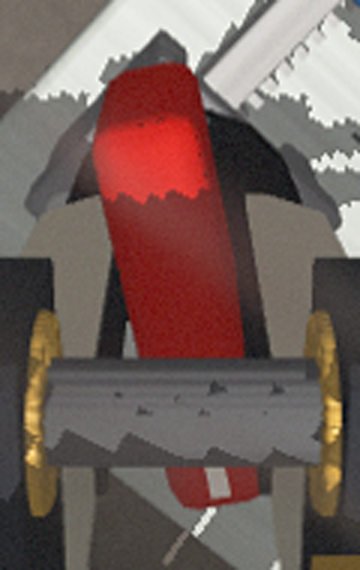

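View pics/s11c.png

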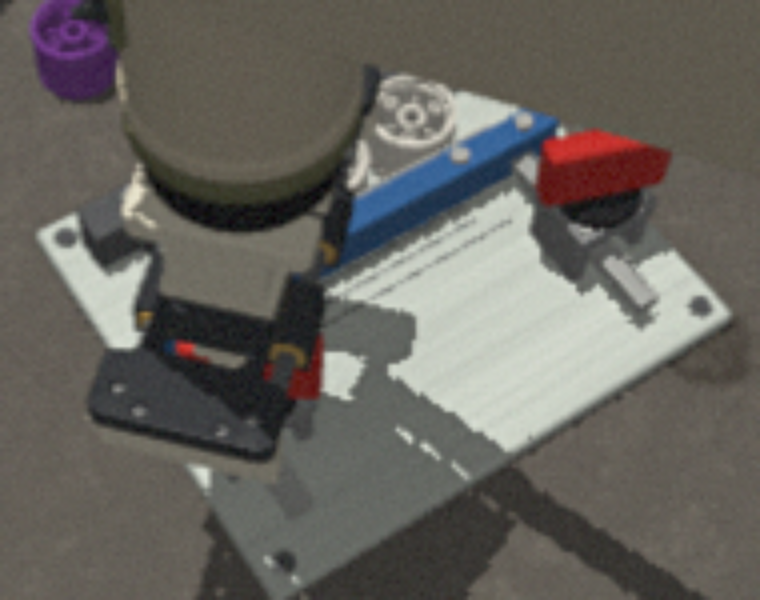

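The left knob is lagging in the grip, at about (170,280) in the crop with a tilt of roughly 10°. In the scene view the right knob looks the same as it did earlier. I'll release and measure both knob angles properly.

Request:
move_arm(
  series=[
    [0,0,0,0,0,0,-0.2],
    [0,0,0,0,0,0,-0.2],
    [0,0,0,0,0,0,-0.2],
    [0,0,-0.25,0,0,0,-0.2],
    [0,0,-0.7,0,0,0,-0.2],
    [0,0,-0.95,0,0,0,-0.2],
    [0,0,-0.95,0,0,0,-0.2],
  ],
)

```text
t: 22.15
tool_pos: [0.5344, 0.1188, 0.1691]
orientation: [3.039, 0.793, 0.016]
force: [0.3, -0.0, 0.6]
opening: 0.0377
```

```bash
python3 - <<'E'
from plant import *; from h import *
c=read_camera("wrist");cv2.imwrite("pics/w12.png",cv2.resize(c["frame"][:,:,::-1],(768,576),interpolation=cv2.INTER_CUBIC))
s=read_state();print(s["t"],psi(s),s["tool_pos"])
np.save("c12.npy",c,allow_pickle=True)
c=read_camera("scene");cv2.imwrite("pics/s12.png",cv2.resize(c["frame"][180:330,190:380,::-1],None,fx=4,fy=4))
E
```

```text
22.2 -60.76446820106111 [0.53304647 0.11857026 0.16633162]
```

View pics/w12.png

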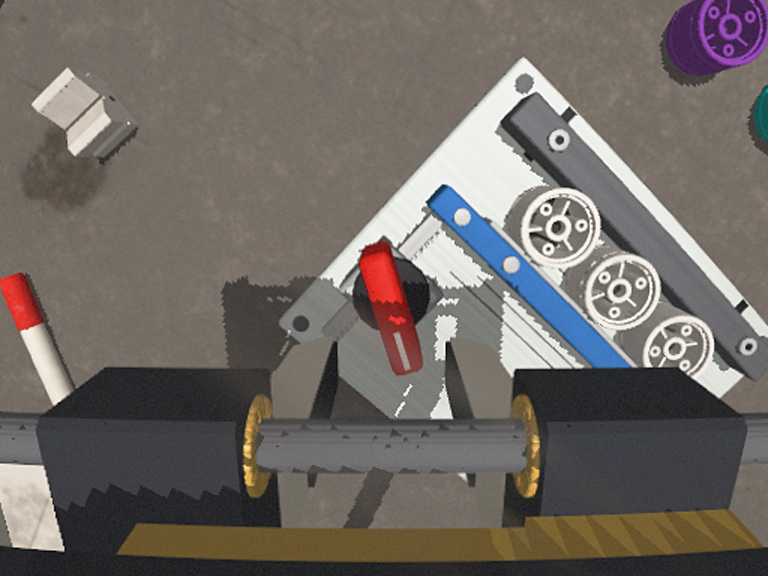

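View pics/s12.png

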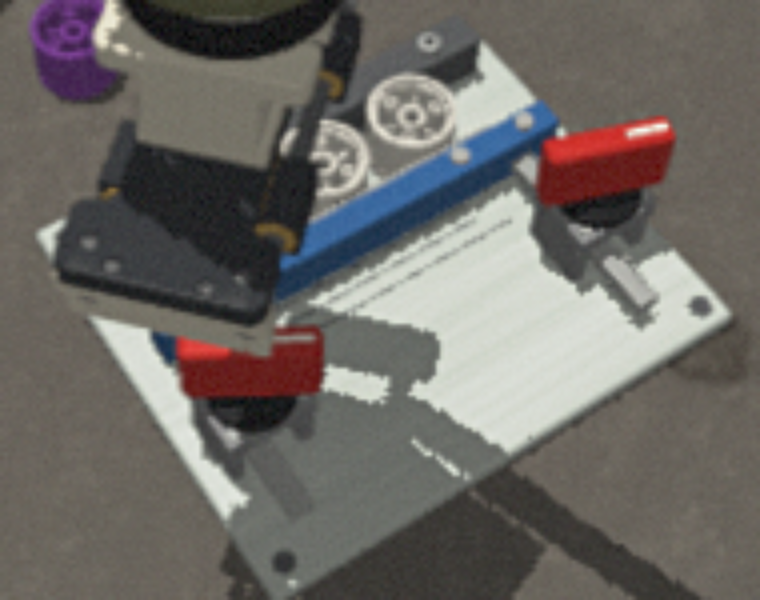

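```bash
python3 - <<'E'
from plant import *; from h import *
p=np.load("fx.npy");c=np.load("c12.npy",allow_pickle=True).item();S=read_camera("scene")
def ang(c,a,b):
    A,B=[fxpt(c,q,.099,p) for q in (a,b)];d=B-A;print(A.round(1),B.round(1),"cw angle",-np.degrees(np.arctan2(d[1],d[0])).round(1))
u=lambda q:(np.array(q)+.5)/1.5-.5
ang(c,u([374,251]),u([407,365]));ang(c,u([399,335]),u([407,368]))
U=lambda q:uncrop(q,190,180)
print("R");ang(S,U([545,148]),U([668,124]));ang(S,U([628,135]),U([668,127]))
print("L");ang(S,U([275,341]),U([316,338]))
E
```

```text
[-35.2 128.5] [-66.2  78.3] cw angle 121.7
[-57.4  91.8] [-67.3  77.2] cw angle 124.1
R
[-43.7 -70.2] [ -64.3 -128. ] cw angle 109.7
[ -59.  -107.8] [ -65.7 -126.8] cw angle 109.4
L
[-61.6  91.7] [-69.9  75.9] cw angle 117.9
```

```bash
python3 - <<'E'
from h import *
c=np.load("c12.npy",allow_pickle=True).item()
cv2.imwrite("pics/w12c.png",cv2.resize(c["frame"][50:250,275:512,::-1],None,fx=3,fy=3,interpolation=cv2.INTER_CUBIC))
E
```

```text
(no output)
```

View pics/w12c.png

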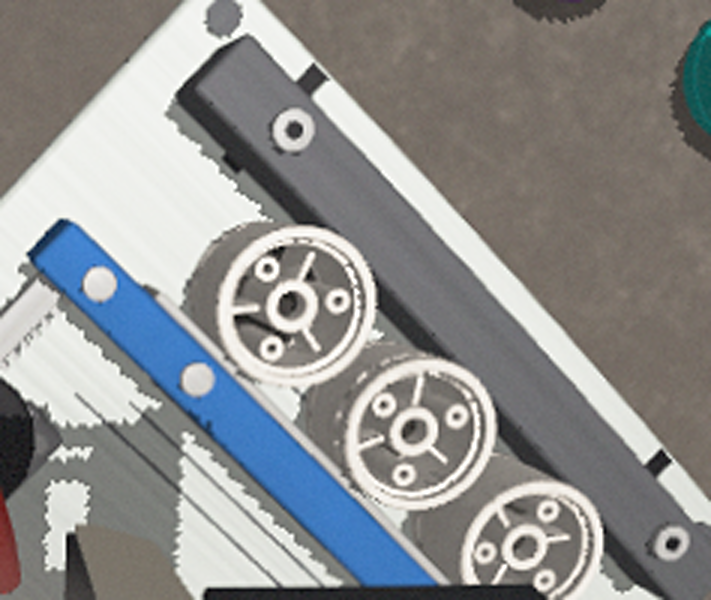

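```bash
python3 - <<'E'
from h import *
p=np.load("fx.npy");c=np.load("c12.npy",allow_pickle=True).item()
U=lambda q:uncrop(q,275,50,3)
for n,z,pts in [("fence",.042,[[200,103],[320,238],[500,445],[612,565]]),("jaw",.045,[[75,222],[160,300],[250,390],[350,490],[435,578]]),("rims near left edge",.05,[[226,345],[355,470],[470,580]]),("work ctr top",.05,[[296,305],[419,431],[532,546]]),("pad",.040,[[158,291],[230,362],[300,432]]),("plate",.012,[[190,0]])]:
    for q in U(pts): print(n,fxpt(c,q,z,p).round(1))
E
```

```text
fence [ 60.2 114.4]
fence [57.9 62.7]
fence [ 54.6 -23.7]
fence [ 54.9 -82.2]
jaw [ 12.9 117.4]
jaw [13.8 84.5]
jaw [13.4 46.5]
jaw [13.1  1.8]
jaw [ 12.4 -39.6]
rims near left edge [17.4 62.8]
rims near left edge [18.   7.9]
rims near left edge [ 19.2 -45.1]
work ctr top [38.9 56.4]
work ctr top [38.9  2.6]
work ctr top [ 39.6 -51.3]
pad [15.5 85.6]
pad [15.3 55.2]
pad [15.1 24.2]
plate [ 85.6 134.3]
```

```bash
python3 - <<'E'
from h import *
from plant import *
p=np.load("fx.npy")
s=read_state();c=read_camera("wrist")
def T(R,t): M=np.eye(4);M[:3,:3]=R;M[:3,3]=np.ravel(t);return M
TW=T(R_.from_rotvec(s["orientation"]).as_matrix(),s["tool_pos"])
CW=T(cv2.Rodrigues(c["rvec"])[0],c["tvec"])
X=CW@TW   # cam from tool
np.save("X.npy",X)
def cam(pos,ps):
    a=np.radians(ps);y=np.array([np.cos(a),np.sin(a),0]);z=np.array([0,0,-1.])
    M=X@np.linalg.inv(T(np.c_[np.cross(y,z),y,z],pos))
    d=dict(c);d["rvec"]=cv2.Rodrigues(M[:3,:3])[0];d["tvec"]=M[:3,3];return d
U=lambda q:uncrop(q,290,30,3)
for nm,cc,w,j in [("w8 L",cam([.5313,.1171,.0691],-50.04),[[428,502]],[[155,322],[240,470],[300,575]]),
               ("w9 R",cam([.4838,-.0782,.0688],-57),[[115,68]],[[231,416],[105,290],[20,200]]),
               ("w10 L",cam([.5305,.1165,.0674],-60.97),[[418,405]],[[97,275],[200,385],[330,512]])]:
    print(nm,[fxpt(cc,q,.05,p).round(1) for q in U(w)],[fxpt(cc,q,.045,p).round(1) for q in U(j)])
E
```

```text
w8 L [array([37.5, 58.7])] [array([ 14.2, 117.1]), array([12. , 83.9]), array([10.4, 58.5])]
w9 R [array([ 37.6, -53.4])] [array([  14. , -115.4]), array([ 11.9, -81.4]), array([ 11.3, -58.9])]
w10 L [array([37.6, 58.2])] [array([ 13.8, 117.5]), array([12.7, 89.2]), array([13. , 52.6])]
```

```bash
python3 - <<'E'
from plant import *; from h import *
s=read_state();print(s["t"],s["tool_pos"],psi(s))
print(rel(s["tool_pos"],s["orientation"],RR+[.117],-32.5))
E
```

```text
22.35 [0.53019507 0.11806474 0.16175704] -60.77313348458081
(array([-1.363,  1.484,  0.448]), array([-0.0003,  0.0003, -0.1571]))
```

Request:
move_arm(
  series=[
    [-0.68,0.74,0.2,0,0,-0.157,-0.2],
    [-0.68,0.74,0.2,0,0,-0.157,-0.2],
    [-0.68,0.74,0.4,0,0,-0.157,-0.2],
    [-0.68,0.74,0.45,0,0,-0.157,-0.2],
  ],
)

```text
t: 22.75
tool_pos: [0.5045, 0.0185, 0.1136]
orientation: [-2.749, -1.513, 0.009]
force: [0.2, 0.2, -0.3]
opening: 0.0372
```

```bash
python3 - <<'E'
from plant import *; from h import *
s=read_state();print(s["t"],s["tool_pos"],psi(s))
print(rel(s["tool_pos"],s["orientation"],RR+[.117],-32.5))
E
```

```text
22.75 [0.50450685 0.01849067 0.11355625] -32.33869682448108
(array([-0.927,  0.339, -0.033]), array([-0.0017,  0.001 ,  0.0009]))
```

Request:
move_arm(
  series=[
    [-0.94,0.345,-0.1,0,0,0,-0.2],
    [-0.94,0.345,-0.1,0,0,0,-0.2],
    [-0.94,0.345,-0.1,0,0,0,-0.2],
    [-0.94,0.345,-0.05,0,0,0,-0.2],
    [-0.94,0.345,-0.05,0,0,0,-0.2],
  ],
)

```text
t: 23.25
tool_pos: [0.4852, -0.0765, 0.1208]
orientation: [-2.752, -1.51, 0.003]
force: [-0.4, -0.3, -0.1]
opening: 0.0371
```

```bash
python3 - <<'E'
from plant import *; from h import *
c=read_camera("wrist");cv2.imwrite("pics/w13.png",c["frame"][:,:,::-1])
s=read_state();print(s["t"],s["tool_pos"],psi(s))
print(rel(s["tool_pos"],s["orientation"],RR+[.067],-32.5))
E
```

```text
23.3 [ 0.48540824 -0.07621125  0.12116646] -32.461895824633274
(array([-0.025, -0.004,  0.542]), array([-0.0008,  0.0001,  0.0002]))
```

View pics/w13.png

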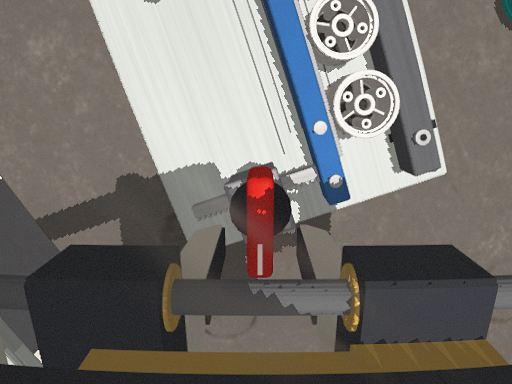

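The right knob is aligned at about 109°, and there's still a gap at the right end. I'll grasp and turn in small steps, reading the torque each time.

Request:
move_arm(
  series=[
    [-0.02,0,0.25,0,0,0,-0.2],
    [-0.02,0,0.53,0,0,0,-0.2],
    [-0.02,0,0.53,0,0,0,-0.9],
    [-0.02,0,0.53,0,0,0,-0.9],
    [-0.02,0,0.53,0,0,0,-0.9],
    [-0.02,0,0.53,0,0,0,-0.9],
    [-0.02,0,0.53,0,0,0,-0.9],
  ],
)

```text
t: 24.0
tool_pos: [0.484, -0.0775, 0.0706]
orientation: [-2.751, -1.51, 0.002]
force: [-9.6, 8.5, 6.8]
opening: 0.0158
```

```bash
python3 - <<'E'
from plant import *; from h import *
s=read_state();print(s["t"],s["tool_pos"],psi(s),s["force"],s["wrist_torque"])
E
```

```text
24.0 [ 0.48397904 -0.07753632  0.07060143] -32.48103993801338 [-9.63263761  8.52868891  6.79969697] [ 1.25699342  1.69832869 -0.10199516]
```

Request:
move_arm(
  series=[
    [0,0,0,0,0,0.02,-0.9],
    [0,0,0,0,0,0.04,-0.9],
    [0,0,0,0,0,0.04,-0.9],
  ],
)

```text
t: 24.3
tool_pos: [0.4841, -0.0776, 0.0706]
orientation: [-2.842, -1.331, 0.002]
force: [-9.4, 6.4, 5.2]
opening: 0.0161
```

```bash
python3 - <<'E'
from plant import *; from h import *
s=read_state();print(s["t"],s["tool_pos"],psi(s),s["force"],s["wrist_torque"])
E
```

```text
24.3 [ 0.48407396 -0.07763993  0.0706042 ] -39.79922573206545 [-9.38376908  6.38495662  5.22447634] [ 1.16640146  1.59903351 -0.01302748]
```

Request:
move_arm(
  series=[
    [0,0,0,0,0,0.02,-0.9],
    [0,0,0,0,0,0.03,-0.9],
    [0,0,0,0,0,0.03,-0.9],
  ],
)

```text
t: 24.6
tool_pos: [0.4842, -0.0777, 0.0706]
orientation: [-2.901, -1.198, 0.002]
force: [-9.1, 7.8, 4.0]
opening: 0.016
```

```bash
python3 - <<'E'
from plant import *; from h import *
s=read_state();print(s["t"],s["tool_pos"],psi(s),s["force"],s["wrist_torque"])
E
```

```text
24.6 [ 0.48417083 -0.07768724  0.07062104] -45.12234830352469 [-9.12257226  7.82615454  4.0287521 ] [1.10780892 1.53805441 0.26822736]
```

Request:
move_arm(
  series=[
    [0,0,0,0,0,-0.006,-0.9],
    [0,0,0,0,0,-0.012,-0.9],
    [0,0,0,0,0,-0.012,-0.9],
  ],
)

```text
t: 24.9
tool_pos: [0.4841, -0.0776, 0.0706]
orientation: [-2.877, -1.255, 0.002]
force: [-8.4, 5.6, 4.7]
opening: 0.0157
```

```bash
python3 - <<'E'
from plant import *; from h import *
s=read_state();print(s["t"],s["tool_pos"],psi(s),s["force"],s["wrist_torque"])
c=read_camera("wrist");cv2.imwrite("pics/w14c.png",cv2.resize(c["frame"][30:230,290:512,::-1],None,fx=3,fy=3,interpolation=cv2.INTER_CUBIC))
E
```

```text
24.9 [ 0.48408795 -0.07764316  0.07058721] -42.87391175505686 [-8.36081507  5.64146254  4.73908432] [1.17392491 1.55861973 0.09123088]
```

View pics/w14c.png

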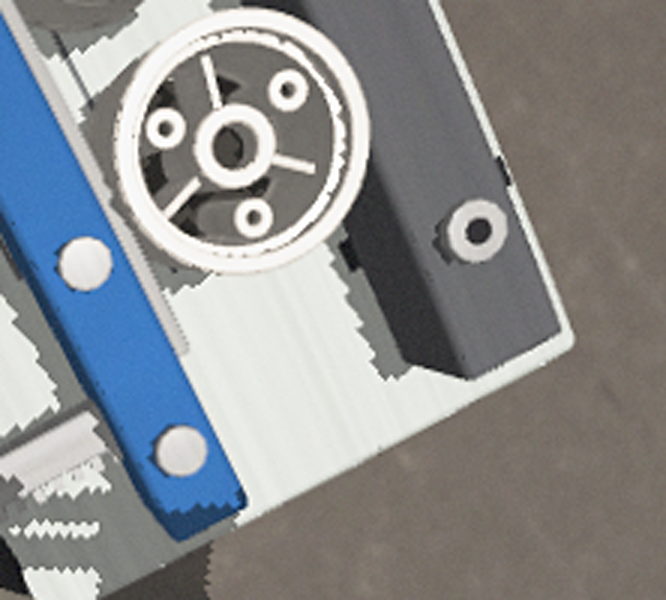

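The right housing looks in contact with the jaw's face pad, and the torque has relaxed. I'll release gently and check whether the knob stays.

Request:
move_arm(
  series=[
    [0,0,0,0,0,0,-0.55],
    [0,0,0,0,0,0,-0.4],
    [0,0,0,0,0,0,-0.2],
    [0,0,0,0,0,0,-0.2],
  ],
)

```text
t: 25.35
tool_pos: [0.4858, -0.0795, 0.0704]
orientation: [2.88, 1.253, 0.002]
force: [-0.4, -0.3, -0.9]
opening: 0.036
```

```bash
python3 - <<'E'
from plant import *; from h import *
s=read_state();print(s["t"],psi(s),s["opening"],s["force"],s["wrist_torque"])
c=read_camera("wrist");cv2.imwrite("pics/w15.png",c["frame"][:,:,::-1])
E
```

```text
25.35 -42.95915131618555 0.0359906092987169 [-0.43253348 -0.26645065 -0.85163447] [-0.06176833  0.0538079   0.04409753]
```

View pics/w15.png

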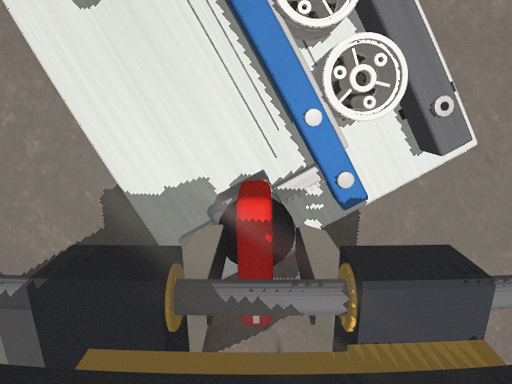

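Request:
move_arm(
  series=[
    [0,0,-0.25,0,0,0,-0.2],
    [0,0,-0.5,0,0,0,-0.2],
    [0,0,-0.5,0,0,0,-0.2],
  ],
)

```text
t: 25.7
tool_pos: [0.4878, -0.0801, 0.1237]
orientation: [2.877, 1.252, 0.008]
force: [0.9, -0.2, 1.2]
opening: 0.0373
```

```bash
python3 - <<'E'
from plant import *; from h import *
s=read_state();print(s["t"],s["tool_pos"],psi(s))
print(rel(s["tool_pos"],s["orientation"],L+[.117],-45.5))
E
```

```text
25.7 [ 0.48776165 -0.08006996  0.12368119] -42.9690939085227
(array([ 1.725, -1.03 ,  0.066]), array([ 0.0018, -0.001 ,  0.0141]))
```

Request:
move_arm(
  series=[
    [0.87,-0.52,0,0,0,0.014,-0.2],
    [0.87,-0.52,0,0,0,0.014,-0.2],
    [0.87,-0.52,0,0,0,0.014,-0.2],
    [0.87,-0.52,0,0,0,0.014,-0.2],
  ],
)

```text
t: 26.1
tool_pos: [0.506, 0.0207, 0.119]
orientation: [-2.906, -1.194, 0.001]
force: [-0.1, -0.4, 0.3]
opening: 0.0374
```

```bash
python3 - <<'E'
from plant import *; from h import *
s=read_state();print(s["t"],s["tool_pos"],psi(s))
print(rel(s["tool_pos"],s["orientation"],L+[.117],-45.5))
E
```

```text
26.1 [0.50602893 0.02071838 0.1189735 ] -45.308253112788734
(array([ 0.843, -0.512,  0.019]), array([-0.0001,  0.0003,  0.0011]))
```

Request:
move_arm(
  series=[
    [0.86,-0.52,0,0,0,0,-0.2],
    [0.86,-0.52,0,0,0,0,-0.2],
    [0.86,-0.52,0,0,0,0,-0.2],
    [0.86,-0.52,0,0,0,0,-0.2],
    [0.86,-0.52,0,0,0,0,-0.2],
  ],
)

```text
t: 26.6
tool_pos: [0.5309, 0.1154, 0.1191]
orientation: [2.908, 1.188, -0.002]
force: [-0.3, -0.3, -1.2]
opening: 0.0369
```

```bash
python3 - <<'E'
from plant import *; from h import *
s=read_state();print(s["t"],s["tool_pos"],psi(s))
print(rel(s["tool_pos"],s["orientation"],L+[.068],-45.5))
c=read_camera("wrist");cv2.imwrite("pics/w16.png",cv2.resize(c["frame"][:,:,::-1],(768,576),interpolation=cv2.INTER_CUBIC))
p=np.load("fx.npy")
# knob angle from bar edges: red mask
f=c["frame"].astype(int);m=((f[...,0]>110)&(f[...,1]<60)&(f[...,2]<60)).astype(np.uint8)
E
```

```text
26.6 [0.53086223 0.1154107  0.11914227] -45.548229868313044
(array([ 0.001, -0.013,  0.511]), array([-0.    ,  0.0004, -0.0003]))
```

View pics/w16.png

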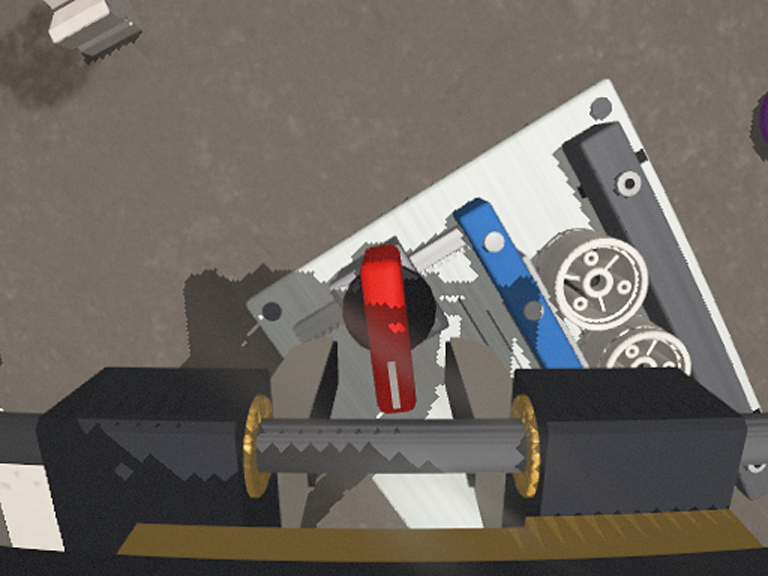

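The left knob now reads about 116°, with its bar running (381,250)→(397,410). I'll align to it, grip, and nudge while reading the torque.

Request:
move_arm(
  series=[
    [0,-0.01,0,0,0,-0.032,-0.2],
    [0,-0.01,0.25,0,0,-0.032,-0.2],
    [0,-0.01,0.51,0,0,-0.032,-0.2],
    [0,-0.01,0.51,0,0,-0.032,-0.9],
    [0,-0.01,0.51,0,0,-0.032,-0.9],
    [0,-0.01,0.51,0,0,-0.032,-0.9],
    [0,-0.01,0.51,0,0,-0.032,-0.9],
    [0,-0.01,0.51,0,0,-0.032,-0.9],
  ],
)

```text
t: 27.45
tool_pos: [0.5314, 0.1177, 0.0703]
orientation: [2.843, 1.334, 0.003]
force: [-3.5, -2.5, 6.2]
opening: 0.0158
```

```bash
python3 - <<'E'
from plant import *; from h import *
s=read_state();print(s["t"],s["tool_pos"],psi(s),s["opening"],s["force"],s["wrist_torque"])
E
```

```text
27.45 [0.53139809 0.11765135 0.07029493] -39.71374012320185 0.015816313988013524 [-3.47485729 -2.46785981  6.15223809] [-0.4647819   0.59957022  0.09002416]
```

Request:
move_arm(
  series=[
    [0,0,0,0,0,0.01,-0.9],
    [0,0,0,0,0,0.015,-0.9],
    [0,0,0,0,0,0.015,-0.9],
  ],
)

```text
t: 27.75
tool_pos: [0.5315, 0.1176, 0.0703]
orientation: [2.873, 1.266, 0.003]
force: [-2.9, -4.1, 5.4]
opening: 0.0158
```

```bash
python3 - <<'E'
from plant import *; from h import *
s=read_state();print(s["t"],s["tool_pos"],psi(s),s["opening"],s["force"],s["wrist_torque"])
c=read_camera("wrist");cv2.imwrite("pics/w17.png",cv2.resize(c["frame"][:,:,::-1],(768,576),interpolation=cv2.INTER_CUBIC))
E
```

```text
27.75 [0.53145966 0.11761901 0.07029358] -42.429620311468135 0.01582699724782466 [-2.86979407 -4.09391652  5.38333522] [-0.59368699  0.59487377  0.24630024]
```

View pics/w17.png

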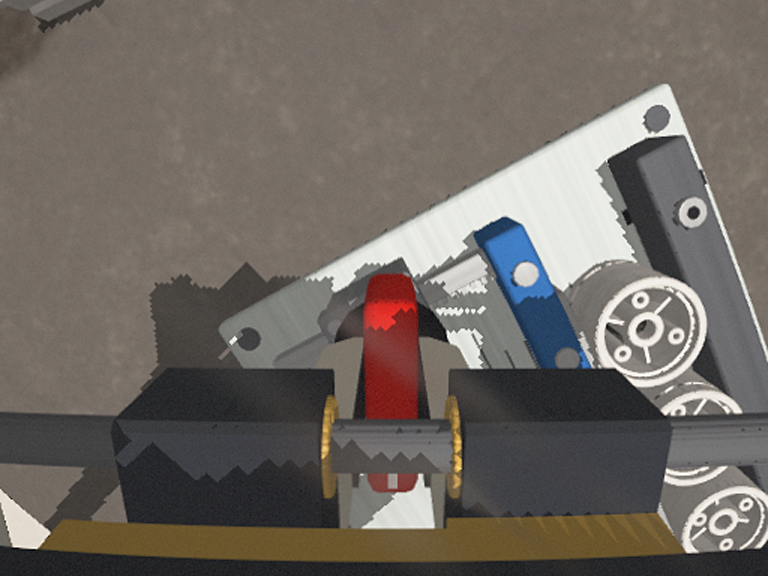

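Request:
move_arm(
  series=[
    [0,0,0,0,0,-0.004,-0.9],
    [0,0,0,0,0,-0.006,-0.9],
    [0,0,0,0,0,-0.006,-0.5],
    [0,0,0,0,0,-0.006,-0.2],
    [0,0,0,0,0,-0.006,-0.2],
    [0,0,0,0,0,-0.006,-0.2],
  ],
)

```text
t: 28.4
tool_pos: [0.5304, 0.118, 0.0686]
orientation: [-2.862, -1.294, 0.0]
force: [-0.3, -0.2, -0.4]
opening: 0.0363
```

Request:
move_arm(
  series=[
    [0,0,-0.3,0,0,0,-0.2],
    [0,0,-0.7,0,0,0,-0.2],
    [0,0,-1,0,0,0,-0.2],
    [0,0,-1,0,0,0,-0.2],
    [0,0,-1,0,0,0,-0.2],
  ],
)

```text
t: 28.9
tool_pos: [0.5311, 0.118, 0.1694]
orientation: [2.862, 1.294, 0.003]
force: [-0.9, -0.3, -0.8]
opening: 0.0372
```

```bash
python3 - <<'E'
from plant import *; from h import *
s=read_state();print(s["t"],s["tool_pos"],psi(s),s["opening"],s["force"],s["wrist_torque"],s["q"])
c=read_camera("wrist");np.save("c18.npy",c,allow_pickle=True);cv2.imwrite("pics/w18.png",cv2.resize(c["frame"][:,:,::-1],(768,576),interpolation=cv2.INTER_CUBIC))
c=read_camera("scene");cv2.imwrite("pics/s18.png",cv2.resize(c["frame"][180:330,190:380,::-1],None,fx=4,fy=4))
E
```

```text
28.9 [0.53107166 0.11803457 0.16940032] -41.33897326657928 0.03721955662976718 [-0.93580976 -0.30376615 -0.81718382] [-0.04820789  0.13423217  0.06505188] [1.24436966e-01 5.55461711e-03 1.70916889e+00 1.97131270e-05
 1.42495544e+00 8.45934407e-01]
```

View pics/w18.png

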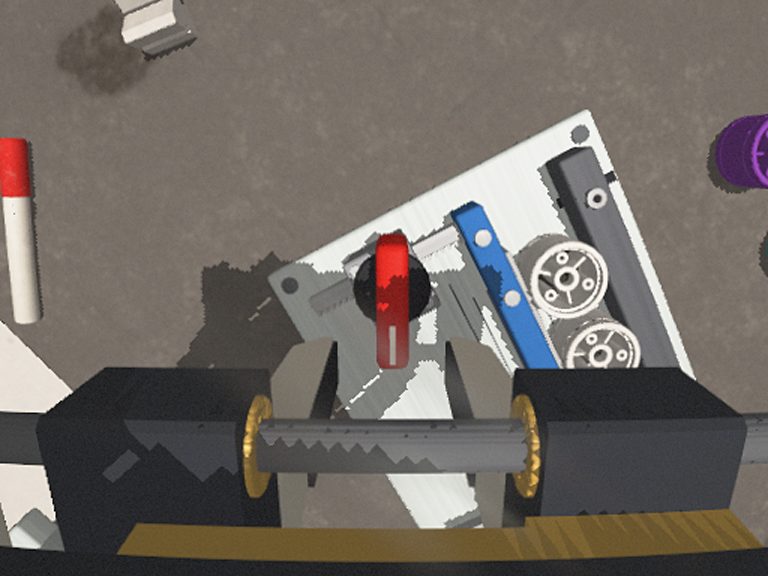

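View pics/s18.png

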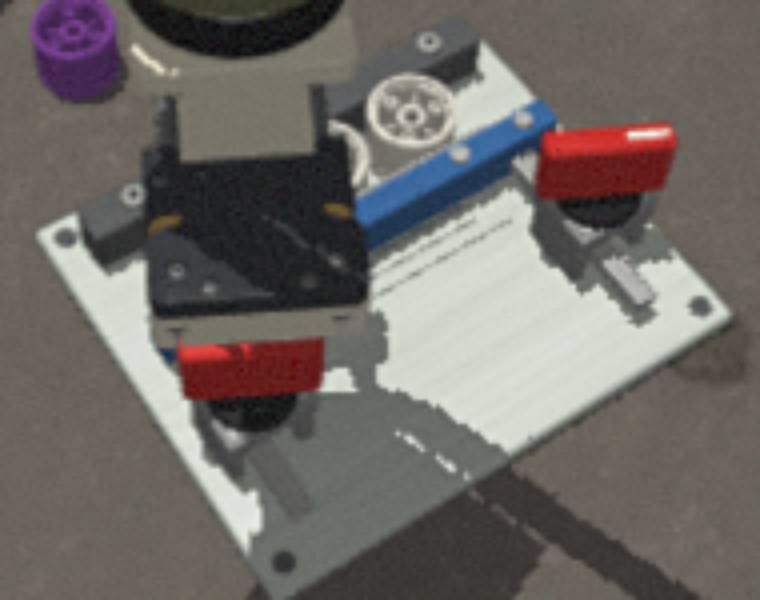

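```bash
python3 - <<'E'
from plant import *; from h import *
p=np.load("fx.npy");S=read_camera("scene")
def ang(c,a,b):
    A,B=[fxpt(c,q,.099,p) for q in (a,b)];d=B-A;print(A.round(1),B.round(1),"cw angle",-np.degrees(np.arctan2(d[1],d[0])).round(1))
U=lambda q:uncrop(q,190,180)
ang(S,U([545,146]),U([668,131]));ang(S,U([630,136]),U([670,131]))
c=np.load("c18.npy",allow_pickle=True).item();u=lambda q:(np.array(q)+.5)/1.5-.5
ang(c,u([391.5,243]),u([392.5,362]))
E
```

```text
[-42.7 -70.9] [ -67.5 -125.3] cw angle 114.4
[ -59.9 -108.3] [ -68.  -126.1] cw angle 114.2
[-38.5 129.6] [-65.7  77. ] cw angle 117.3
```

```bash
python3 - <<'E'
from plant import *; from h import *
s=read_state();print(s["t"],s["tool_pos"],psi(s))
print(rel(s["tool_pos"],s["orientation"],RR+[.119],-38.5))
E
```

```text
29.05 [0.52938764 0.11779883 0.16682037] -41.340934809619874
(array([-1.771,  0.95 ,  0.48 ]), array([-0.0006,  0.0007, -0.0158]))
```

Request:
move_arm(
  series=[
    [-0.89,0.47,0,0,0,-0.016,-0.2],
    [-0.89,0.47,0.2,0,0,-0.016,-0.2],
    [-0.89,0.47,0.4,0,0,-0.016,-0.2],
    [-0.89,0.47,0.4,0,0,-0.016,-0.2],
  ],
)

```text
t: 29.45
tool_pos: [0.5035, 0.019, 0.1242]
orientation: [-2.828, -1.361, 0.011]
force: [-1.6, 0.8, -0.7]
opening: 0.0374
```

```bash
python3 - <<'E'
from plant import *; from h import *
s=read_state();print(s["t"],s["tool_pos"],psi(s))
print(rel(s["tool_pos"],s["orientation"],RR+[.119],-38.5))
E
```

```text
29.45 [0.50352495 0.01896364 0.12419408] -38.60880166134009
(array([-0.882,  0.45 ,  0.053]), array([-0.002 ,  0.0014, -0.0006]))
```

Request:
move_arm(
  series=[
    [-0.9,0.46,0,0,0,0,-0.2],
    [-0.9,0.46,0,0,0,0,-0.2],
    [-0.9,0.46,0,0,0,0,-0.2],
    [-0.9,0.46,0,0,0,0,-0.2],
    [-0.9,0.46,0,0,0,0,-0.2],
  ],
)

```text
t: 29.95
tool_pos: [0.4874, -0.0777, 0.1288]
orientation: [-2.828, -1.367, -0.0]
force: [0.2, -0.2, 0.2]
opening: 0.0371
```

```bash
python3 - <<'E'
from plant import *; from h import *
c=read_camera("wrist");cv2.imwrite("pics/w19.png",cv2.resize(c["frame"][:,:,::-1],(768,576),interpolation=cv2.INTER_CUBIC))
s=read_state();print(s["t"],s["tool_pos"],psi(s))
print(rel(s["tool_pos"],s["orientation"],RR+[.067],-38.5))
E
```

```text
30.0 [ 0.48735009 -0.07747986  0.1286846 ] -38.36660438471831
(array([-0.028, -0.026,  0.617]), array([-0.0002, -0.0001,  0.0007]))
```

View pics/w19.png

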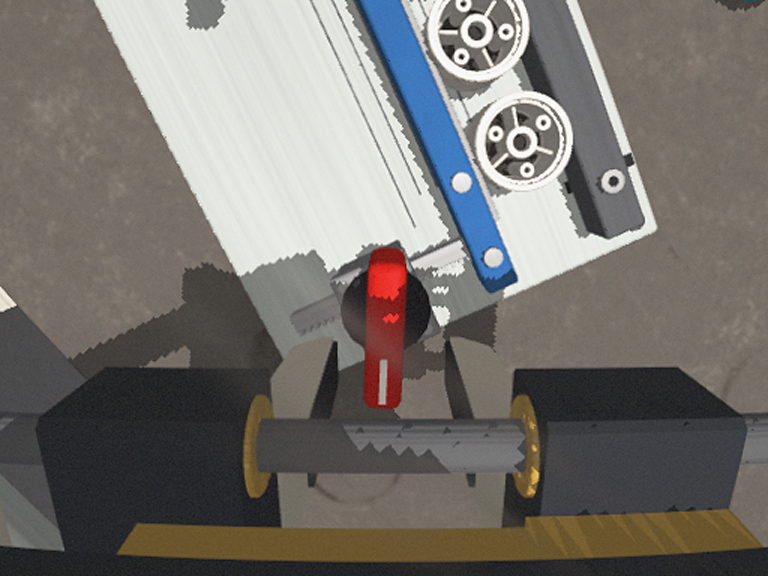

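The right knob reads about 116–117° and the left about 118°. I'll give the right a small final nudge and read the torque.

Request:
move_arm(
  series=[
    [-0.02,-0.03,0.25,0,0,0.01,-0.2],
    [-0.02,-0.03,0.6,0,0,0.01,-0.2],
    [-0.02,-0.03,0.6,0,0,0.01,-0.2],
    [-0.02,-0.03,0.6,0,0,0.01,-0.9],
    [-0.02,-0.03,0.6,0,0,0.01,-0.9],
    [-0.02,-0.03,0.6,0,0,0.01,-0.9],
    [-0.02,-0.03,0.6,0,0,0.01,-0.9],
    [-0.02,-0.03,0.6,0,0,0.01,-0.9],
  ],
)

```text
t: 30.8
tool_pos: [0.4838, -0.0779, 0.0705]
orientation: [-2.849, -1.321, -0.002]
force: [-5.7, 6.4, 8.5]
opening: 0.0159
```

```bash
python3 - <<'E'
from plant import *; from h import *
s=read_state();print(s["t"],s["tool_pos"],psi(s),s["opening"],s["force"],s["wrist_torque"])
E
```

```text
30.8 [ 0.48381511 -0.07788533  0.07048059] -40.247576499255864 0.015883244986727666 [-5.65090075  6.44489702  8.52597615] [0.95283107 1.1570171  0.00176847]
```

Request:
move_arm(
  series=[
    [0,0,0,0,0,0.006,-0.9],
    [0,0,0,0,0,0.012,-0.9],
    [0,0,0,0,0,0.012,-0.9],
  ],
)

```text
t: 31.1
tool_pos: [0.4839, -0.0779, 0.0705]
orientation: [-2.874, -1.267, -0.002]
force: [-5.0, 5.5, 8.0]
opening: 0.0158
```

```bash
python3 - <<'E'
from plant import *; from h import *
s=read_state();print(s["t"],s["tool_pos"],psi(s),s["opening"],s["force"],s["wrist_torque"])
E
```

```text
31.1 [ 0.48385488 -0.07790754  0.07049881] -42.42432552807583 0.015828571619047067 [-5.00216774  5.45992135  7.98083644] [0.95731869 1.10332582 0.22250584]
```

Request:
move_arm(
  series=[
    [0,0,0,0,0,-0.003,-0.9],
    [0,0,0,0,0,-0.005,-0.9],
    [0,0,0,0,0,-0.005,-0.5],
    [0,0,0,0,0,-0.005,-0.2],
    [0,0,0,0,0,-0.005,-0.2],
    [0,0,0,0,0,-0.005,-0.2],
  ],
)

```text
t: 31.7
tool_pos: [0.4836, -0.0789, 0.0689]
orientation: [2.864, 1.289, 0.001]
force: [-0.9, -0.3, -0.4]
opening: 0.0364
```

Request:
move_arm(
  series=[
    [0,0,-0.3,0,0,0,-0.2],
    [0,0,-0.7,0,0,0,-0.2],
    [0,0,-1,0,0,0,-0.2],
    [0,0,-1,0,0,0,-0.2],
    [0,0,-1,0,0,0,-0.2],
  ],
)

```text
t: 32.2
tool_pos: [0.484, -0.079, 0.1692]
orientation: [2.864, 1.289, 0.002]
force: [0.3, 0.3, -0.6]
opening: 0.0372
```

```bash
python3 - <<'E'
from plant import *; from h import *
s=read_state();print(s["t"],s["tool_pos"],psi(s),s["force"])
print(rel(s["tool_pos"],s["orientation"],[.36,-.35,.2],psi(s)))
c=read_camera("wrist");cv2.imwrite("pics/w20.png",cv2.resize(c["frame"][:,:,::-1],(768,576),interpolation=cv2.INTER_CUBIC))
E
```

```text
32.2 [ 0.48398464 -0.07896606  0.16924492] -41.52444009735889 [ 0.33472907  0.31686442 -0.56167668]
(array([-2.851,  0.869, -0.308]), array([ 0.0005, -0.0002,  0.    ]))
```

View pics/w20.png

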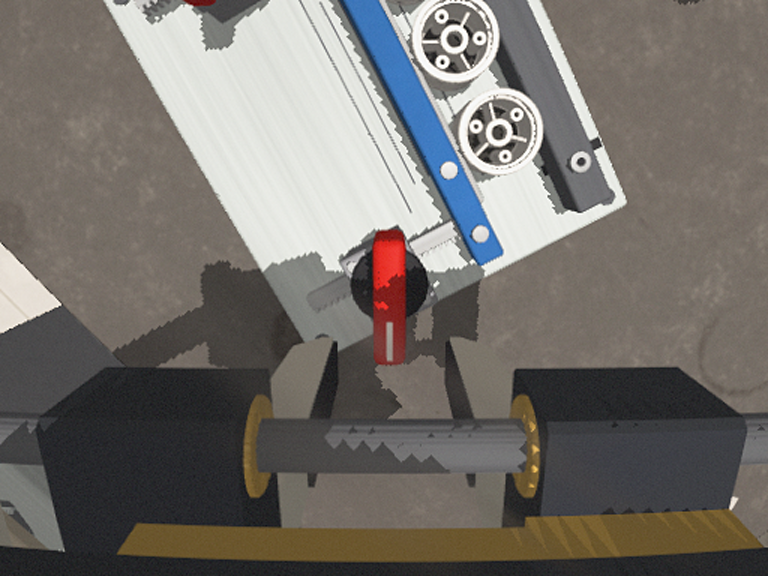

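```bash
python3 - <<'E'
from plant import *; from h import *
s=read_state()
print(rel(s["tool_pos"],s["orientation"],[.33,.385,.219],psi(s)))
E
```

```text
(array([ 2.456, -4.221, -0.509]), array([-0.0002,  0.0001,  0.    ]))
```

Request:
move_arm(
  series=[
    [0,0,-0.5,0,0,0,-0.2],
    [0.56,-0.96,-0.5,0,0,0,-0.2],
    [0.56,-0.96,-0.5,0,0,0,-0.2],
    [0.56,-0.96,-0.5,0,0,0,-0.2],
    [0.56,-0.96,-0.5,0,0,0,-0.2],
  ],
)

```text
t: 32.75
tool_pos: [0.4475, 0.0282, 0.217]
orientation: [-2.862, -1.294, 0.003]
force: [0.5, 0.3, -0.4]
opening: 0.037
```

Request:
move_arm(
  series=[
    [0.56,-0.96,0,0,0,0,-0.2],
    [0.56,-0.96,0,0,0,0,-0.2],
    [0.56,-0.96,0,0,0,0,-0.2],
  ],
)

```text
t: 33.05
tool_pos: [0.4128, 0.1344, 0.2175]
orientation: [-2.862, -1.292, 0.003]
force: [-0.4, -0.0, -0.5]
opening: 0.0374
```

Request:
move_arm(
  series=[
    [0.56,-0.96,0,0,0,0,-0.2],
    [0.56,-0.96,0,0,0,0,-0.2],
    [0.56,-0.96,0,0,0,0,-0.2],
  ],
)

```text
t: 33.35
tool_pos: [0.3783, 0.2401, 0.2177]
orientation: [-2.862, -1.293, 0.002]
force: [1.2, -0.4, 0.4]
opening: 0.0373
```

Request:
move_arm(
  series=[
    [0.56,-0.96,0,0,0,0,-0.2],
    [0.56,-0.96,0,0,0,0,-0.2],
    [0.56,-0.96,0,0,0,0,-0.2],
  ],
)

```text
t: 33.65
tool_pos: [0.3439, 0.3456, 0.2176]
orientation: [-2.863, -1.293, 0.002]
force: [0.5, -0.2, 0.7]
opening: 0.0371
```

```bash
python3 - <<'E'
from plant import *; from h import *
s=read_state();print(s["t"],s["tool_pos"],s["q"])
for n,(a,b,e,d) in {"top":(170,320,175,340),"scene":(180,330,190,380)}.items():
    c=read_camera(n);cv2.imwrite(f"pics/{n}21.png",cv2.resize(c["frame"][a:b,e:d,::-1],None,fx=4,fy=4,interpolation=cv2.INTER_CUBIC))
E
```

```text
33.65 [0.3438858  0.34555018 0.21763473] [ 6.82244090e-01 -1.76669435e-01  1.79234046e+00  4.49777346e-04
  1.52702713e+00  1.40448773e+00]
```

View pics/top21.png

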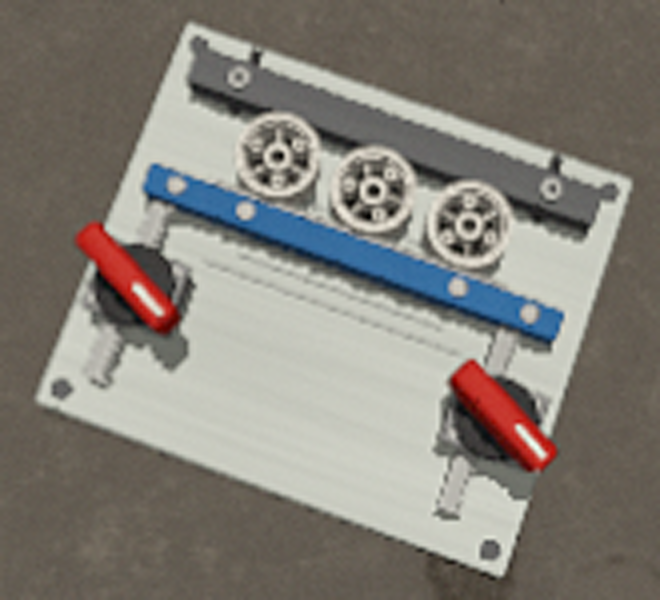

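View pics/scene21.png

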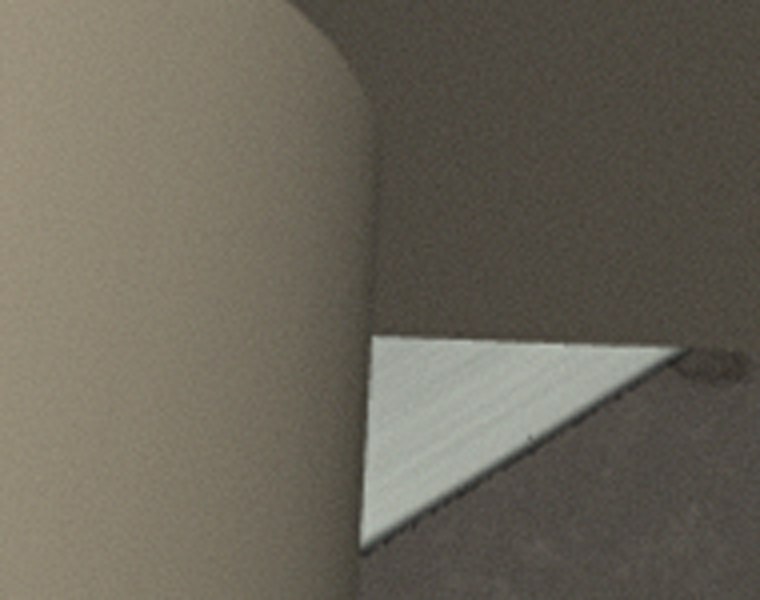

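```bash
python3 - <<'E'
from plant import *; from h import *
p=np.load("fx.npy");T=read_camera("top");U=lambda q:uncrop(q,175,170)
f=lambda q,z:fxpt(T,U(q),z,p)
for a,b in [([165,213],[177,185]),([235,238],[246,210]),([448,316],[458,288]),([520,342],[530,314])]:
    print("screw",f(a,.047).round(1),f(b,.047).round(1),(f(b,.047)-f(a,.047)).round(1))
for q in [[155,164],[250,198],[350,237],[450,270],[563,312]]: print("jaw front",f(q,.045).round(1))
for q in [[190,90],[400,162],[586,228]]: print("fence",f(q,.042).round(1))
def ang(a,b): d=f(b,.099)-f(a,.099);print("knob",-np.degrees(np.arctan2(d[1],d[0])).round(1))
ang([92,235],[167,320]);ang([465,373],[541,458]);ang([136,284],[162,315]);ang([518,432],[542,458])
c=cv2.imread("pics/top21.png")[60:345,130:600];cv2.imwrite("pics/top21z.png",cv2.resize(c,None,fx=1.65,fy=1.65,interpolation=cv2.INTER_CUBIC))
E
```

```text
screw [-11.3 100.8] [  5.  100.3] [16.4 -0.5]
screw [-11.   60.9] [ 5.1 60.8] [16.1 -0.1]
screw [-11.3 -59. ] [  4.4 -59.1] [15.8 -0.2]
screw [-11.3 -99. ] [  4.4 -99.3] [15.7 -0.3]
jaw front [ 12.  115.9]
jaw front [12.2 61.3]
jaw front [10.8  3.8]
jaw front [ 12.3 -52.1]
jaw front [  11.7 -115.5]
fence [ 57.4 113.6]
fence [59.  -7.6]
fence [  59.2 -113.5]
knob 117.6
knob 118.5
knob 119.0
knob 117.6
```

View pics/top21z.png

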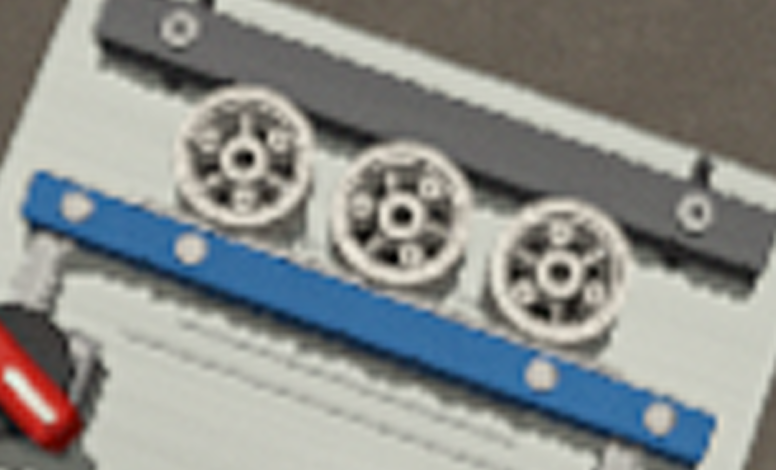

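The clear top view shows the jaw square: its screws moved 16.4, 16.1, 15.8 and 15.7 mm from left to right. Both knobs read about 118°, and the three housings stand between jaw and fence. The arm is clear, so I'm handing in.

```bash
python3 - <<'E'
from plant import *
s=read_state();print(s["t"],abs(s["dq"]).max(),s["force"])
print(close_job())
E
```

```text
33.8 0.02854080946548429 [ 0.12581556 -0.03618388  0.49979183]
the job is handed in; nothing more can be done
None
```

The clamp is closed on the three housings, and I handed the job in at 33.8 s with the arm clear of everything. I turned the two red knobs clockwise in turn, at most about 30° apart by the gripper's angle.

**Last checks, from the top camera:**
- **Knobs:** both read about 118° (2.06 rad).
- **Jaw travel:** 16.4 and 16.1 mm at the left screws, 15.8 and 15.7 mm at the right. That is square to within about 0.7 mm, close to what I can read from the picture.
- **Snugness:** turning resistance rose at both knobs at the end, and the jaw's face pad is at the housings' near edge to about 1 mm. I judged contact from these, not from an exact gap measurement.
- **Housings:** all three still stand in their row against the fence.

**What went wrong on the way:** I turned the right knob past snug, to about 134°. When I let go it sprang back to about 109°, probably because the clamped jaw pushed back, and the left knob shifted to about 122°. I had also turned the gripper about 11° on the left knob, but it didn't follow. I noticed this in the pictures, re-measured both knobs, and finished with small nudges, easing off slightly before each release. After that the knobs moved back only 2–3° as the other side was nudged.

**Where checks disagreed:** the scene camera read the right knob at 114° near the end, when the wrist camera gave about 116.5°. The final top view, after the last nudge, read 118°.

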